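# Vent open, lid shut: set up the pot furnace with its hook rod

### The job

Get the little bench furnace ready for its drying run: vent open, lid shut. Lift the loose cap off the vent pipe and set it flat in the round dish on the furnace's side bracket; with the hook rod from the sloping stand, its prong put through the ring eye of the open lid, gently swing the lid fully shut, never touching the lid with the gripper or arm. Finish with the rod back in its stand just as it lay, prong down, and the bottle, V-block and tape left where they stand.

Things in the scene. Friction and masses are not known exactly. Their poses are not given: they have to be found in the camera images.
- furnace: Fixed grey top-loading bench furnace, case 140 (x) x 190 (y) x 158 mm high. Origin: on the bench under the centre of the case. Its -x side is the front (dark panel with dial); +x is the rear, where the lid is hinged; on its +y side are the vent pipe and the cap bracket. Closed lid reaches 182 mm above the bench, its eye 238 mm.
- furnace_lid (a joint): Hinge of the aluminium lid (134 x 176 x 16 mm, 140 g): 0 = shut, lying flat on the case; it grows as the lid opens, to 2.0 rad (leaning back past upright). Starts at 1.7 to 1.95. The hinge rubs (0.11 N m), so the lid stays wherever it is left; about 1 N at the eye moves it.
- furnace_lid_hinge (a point): Point on the lid's hinge line, middle of its width. The line runs along the furnace's y axis.
- lid_eye (a point): Centre of the ring of a steel eye bolt standing square up on the lip ahead of the lid's free edge; wire 5 mm, hole 38 mm across, 166 mm from the hinge line. x goes through the hole towards the hinge (straight down when the lid stands upright, level to the rear when shut), z out of the lid's top. The prong enters along x and jams over 50 degrees off it, so tilt the rod as the lid comes over.
- hook_rod: Loose hook rod, 267 mm long, 120 g. Origin: middle of the grip of its wooden handle, 20 mm wide (y) x 24 mm (z), from x = -70 to +50 mm. x points along the rod to the hook, z up from its back. Guard disc 48 mm across at x = 62 mm, then a 7.4 mm steel rod up to x = 190 mm, where it bends square into an equally thick prong that points to -z and ends at z = -52 mm.
- hook_prong (a point): Middle of the prong of the hook rod, at (190, 0, -34) mm in the rod's frame; it goes into the ring eye.
- hook_tip (a point): Free end of the prong, at (190, 0, -52) mm in the rod's frame.
- rod_stand: Fixed dark steel stand, base plate 215 x 84 x 6 mm. Origin: on the bench, right under the grip of the resting rod; x is the level direction to the hook end. The rod rests rising 35 degrees that way: its handle, round rod x = -50 mm, in a channel 26 mm wide and long with flared mouth, a heel plate behind its end at x = -75 mm; its steel part in a V fork at x = 120 mm.
- rod_seat (a point): Where the origin of the hook rod lies when it rests in its stand: 68 mm above the bench over the stand's origin.
- vent_cap: Loose steel cap, 41 mm across, 18 mm high, inside 35 mm wide and 14 mm deep, with an upright black knob 20 mm across on a thinner stem; knob from 32 to 50 mm above its origin. Origin: centre of its lower edge; z up. 60 g. It starts on the vent pipe.
- vent_rim (a point): Centre of the top of the upright steel vent pipe (30 mm across), 125 mm above the bench, 55 mm out from the case side; the cap's skirt reaches 14 mm down round it.
- cap_dish (a point): Centre of the floor of the cap dish on the furnace's side bracket, 85 mm above the bench; the rim of the dish is 6.5 mm high and 48 mm across inside.
- v_block: Loose steel V-block with clamp, 46 x 51 x 69 mm, a bystander. Origin: centre of its underside.
- oil_bottle: Loose oil bottle with a spout, 43 mm across, 142 mm high, a bystander. Origin: centre of its underside.
- masking_tape: Loose roll of masking tape lying flat, 94 mm across, 24 mm high, a bystander. Origin: centre of its underside.

How it is judged:
By the outcome, as a careful person would: the job done as asked, in the order asked, and still so for the second after the job is handed in, with the robot touching nothing.
It also fails if it takes over 72 s, if anything falls off the work surface, if the arm or the gripper's body presses on something with over 40 N, if the wrist force passes 120 N, or if a joint passes its speed limit or range.

### The arm

A 6-joint arm with a two-finger parallel gripper is mounted at the origin on the work surface; the furniture and walls round the work are solid. World frame = base frame: x ahead of the robot, y to its left, z up, the work surface at z = 0. Lengths are in m, angles in rad, forces in N, time in s.
With the tool pointing down it reaches from about 0.35 to 0.975 m from the base axis. Payload 7.1 kg.
Tool frame: the origin (TCP) lies midway between the tips of the shut fingers; the grasp point (between the pads) lies behind it (robot.tcp_to_grasp is the z of the grasp point in the tool frame, in m); z points along the fingers, y is the line along which they close (so a half turn about z gives the same grasp; the last joint's range is limited). The gripper opens to 88 mm and grips with 3 to 60 N. Pads are 20 mm wide; open, the fingers measure 115 mm over their backs; the gripper's body (75 mm by 178 mm) begins 61 mm behind the grasp point.
Start: joints at [1.144, 0.423, 1.63, -0, 1.089, -0.019], TCP at [0.248, 0.574, 0.193] pointing down, gripper open.
Joint ranges: [-3, 3], [-0.9, 2.11], [0.09, 2.58], [-1.31, 4.45], [0.11, 2.69], [-2.54, 2.54]. Speed limits (rad/s): [2.39, 2.39, 3.01, 3.14, 3.14, 3.14].

### API

Orientations are given as a unit quaternion [x, y, z, w].
In Python, from plant import robot gives the robot as it stands.
- The arm moves only by the tool drive_effector, called by a JSON object that holds its "method" and its "body". Schema: {"type":"object","properties":{"deltas":{"type":"array","items":{"type":"array","items":{"type":"array","items":{"type":"number"},"minItems":5,"maxItems":5},"minItems":1,"maxItems":8},"minItems":1,"maxItems":1},"grip_force":{"type":"number"},"only":{"type":"string"},"quiet":{"type":"boolean"},"lines":{"type":"string"}},"required":["deltas"],"additionalProperties":false}. deltas is a list that holds a single list of rows (three levels of brackets), with 1 to 8 rows, each of 5 numbers: dx, dy, dz in shares of the most that a row can go, 1 being 50 mm, then a turn about the tool's z in units of 0.25 rad, then the finger opening in m; each row shifts and turns the commanded pose from where the row before left it, along the tool's axes as they then stand; what a row does not reach is not made up. A row lasts 1/10 s, in which the tool goes at most 0.05 m and 0.15 rad, less where a joint would pass 70% of its speed; a pose out of reach is approached as far as the arm can. The fingers move at their own pace and stop on an object; grip_force is the grip in N (left out, the last holds). Time passes only in rows, so rows that do not move let the fingers close. The tool returns the time, the measured TCP pose, the force, the opening and the grip force at its end. only (a regular expression) keeps the lines of the reply that match it, lines (a string "A,B") keeps lines A to B, and quiet returns only ok. Input that does not fit is refused with a message, and nothing moves.
- robot.get_state(): the state, without advancing time (a new reading comes with each control period).
- robot.read_camera(name): name is "scene" or "top" or "wrist"; returns a dict with "pixels" (420x560x3 uint8, red, green, blue), "z_map" (420x560 float32, m along the optical axis (not along the pixel's ray), 0 where there is no reading), "K" (3x3 intrinsics, pixels), "world_from_camera" (4x4, takes a point from camera to world coordinates). Camera axes: x right, y up, looking along -z (the intrinsics and any distortion apply to the point x, -y, -z); pixel columns grow to the right and rows downward; lengths in m; the calibration is good to about 2 mm. A picture is of the moment at which its call begins.
- robot.sign_off(): hands the job in; it is judged then, once.
The state is a dict: "t": time; "joint_pos": joint angles; "qvel": joint speeds; "effort": joint torques, N m; "position": TCP position; "ee_rot": TCP orientation; "contact_force": force on the tool from outside, world axes, zero at the start; "ft_torque": the same for the moment, N m; "width": finger opening in m; "gripper_force": force on a finger pad.
Only numpy, scipy, OpenCV 4.12 (cv2) and the standard library are available. Lean on these libraries where they do the work, as an engineer would, in place of code of your own. Each camera call takes 0.05 s, during which the arm holds its last target. There are 200 camera calls.

## Working session

There is one attempt and no reset: what is moved stays moved. The work goes in short steps, Python scripts to look and compute and a tool call to move; the robot and the scene stay as the last step left them, time stands still between calls to the robot, and variables do not carry over. Pictures are saved under pics/ and viewed, at most 10 in all, crops included, and the job is handed in when it is done.

```bash
ls; mkdir -p pics
```

Run:
```python
from plant import robot
import cv2,numpy as np
print(robot.get_state()); print(robot.tcp_to_grasp)
for n in ["scene","top"]:
    c=robot.read_camera(n); np.savez(f"{n}0.npz",**c)
    cv2.imwrite(f"pics/{n}0.png",c["pixels"][:,:,::-1]); print(n,c["K"],c["world_from_camera"],[k for k in c])
```

```text
pics
plant.py
{'t': 0.0, 'joint_pos': array([ 1.14400030e+00,  4.23835809e-01,  1.63066416e+00, -3.86299653e-06,
        1.08858858e+00, -1.89862827e-02]), 'qvel': array([-2.40775995e-04,  4.26604312e-04,  1.98508792e-03,  7.64066680e-04,
        5.51049978e-04,  1.44468754e-05]), 'effort': array([ 1.50403015e-03, -5.44639242e+01, -2.73651356e+01,  6.44334080e-02,
        2.30402488e-02, -1.25398810e-04]), 'position': array([0.24760226, 0.57322554, 0.19201502]), 'ee_rot': array([ 2.02493904e-01,  9.79283237e-01, -7.29823433e-04, -1.63665704e-04]), 'contact_force': array([0.0547006 , 0.02887203, 0.48087823]), 'ft_torque': array([ 0.00066263,  0.06638184, -0.01571801]), 'gripper_force': 0.0, 'width': 0.08746528481629023}
-0.0187
scene [[442.87287975   0.         275.80891672]
 [  0.         442.87287975 208.48824035]
 [  0.           0.           1.        ]] [[ 0.51522643  0.47331806 -0.71450104 -0.18177577]
 [-0.85675217  0.30656628 -0.41472019 -0.5574952 ]
 [ 0.02274737  0.82582512  0.56346732  0.71542072]
 [ 0.          0.          0.          1.        ]] ['pixels', 'z_map', 'K', 'world_from_camera']
top [[424.22981525   0.         276.47702672]
 [  0.         424.22981525 217.66961638]
 [  0.           0.           1.        ]] [[ 4.64351413e-03  9.75583884e-01 -2.19578058e-01  3.60725124e-01]
 [-9.99989195e-01  4.48191154e-03 -1.23410913e-03 -1.30061884e-01]
 [-2.19847543e-04  2.19581416e-01  9.75594154e-01  1.11246746e+00]
 [ 0.00000000e+00  0.00000000e+00  0.00000000e+00  1.00000000e+00]] ['pixels', 'z_map', 'K', 'world_from_camera']
```
View pics/scene0.png

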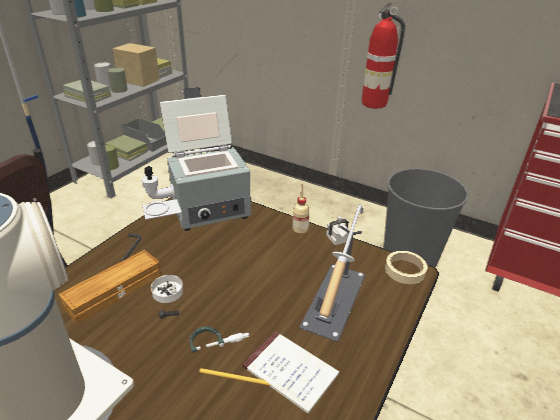

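View pics/top0.png

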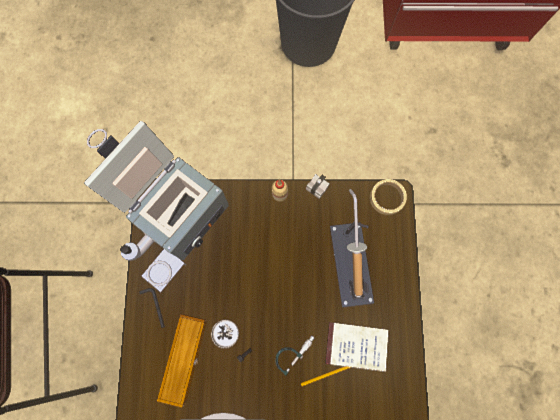

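The scene view shows the furnace at about (208,190) with its lid open, the capped vent at (150,180) and the dish at (160,208). The rod lies in its stand at (340,265), and the bystanders are at (301,215), (341,230) and (405,265). In the top view the ring eye is at (97,138), the knob at (127,250), the dish at (161,271), and the rod runs from (357,297) to (352,192). Next I'll measure these from depth.

Create h.py:
```python
import numpy as np,cv2
def load(n): return dict(np.load(f"{n}.npz"))
def cloud(c):
    v,u=np.mgrid[0:420,0:560]; z=c["z_map"]; K=c["K"]
    P=np.stack([(u-K[0,2])*z/K[0,0],-(v-K[1,2])*z/K[1,1],-z],-1)
    T=c["world_from_camera"]; W=P@T[:3,:3].T+T[:3,3]; W[z<=0]=np.nan; return W
def proj(c,p):
    T=np.linalg.inv(c["world_from_camera"]);q=T[:3,:3]@np.asarray(p)+T[:3,3];K=c["K"]
    return K[0,0]*q[0]/-q[2]+K[0,2],K[1,1]*-q[1]/-q[2]+K[1,2]
def rayz(c,u,v,z):
    K=c["K"];T=c["world_from_camera"];d=T[:3,:3]@np.array([(u-K[0,2])/K[0,0],-(v-K[1,2])/K[1,1],-1]);o=T[:3,3]
    return o+d*(z-o[2])/d[2]
```

Run:
```python
from h import *
np.set_printoptions(precision=4,suppress=True)
t=load("top0");W=cloud(t);s=load("scene0");S=cloud(s)
print(np.nanmedian(W[330:400,250:270,2]))
def box(u0,u1,v0,v1):
    m=np.zeros((420,560),bool);m[v0:v1,u0:u1]=1;return m
m=box(80,240,110,300)
# case top
k=m&(abs(W[...,2]-.158)<.006); P=W[k]; r=cv2.minAreaRect(P[:,:2].astype(np.float32)*1000); print("case",k.sum(),r,P[:,2].mean())
for zlo,zhi in [(.08,.089),(.089,.096)]:
    k=m&(W[...,2]>zlo)&(W[...,2]<zhi)&box(135,190,240,300); print("bracket",zlo,k.sum(),cv2.minAreaRect(W[k][:,:2].astype(np.float32)*1000))
k=m&(W[...,2]>.14)&box(110,145,235,265);print("knob",k.sum(),W[k].mean(0),W[k].max(0),W[k].min(0))
k=m&(W[...,2]>.2);P=W[k];print("lid/eye",k.sum(),P.min(0),P.max(0))
k=box(84,115,124,152)&(W[...,2]>.15);print("ring pts",W[k].mean(0),np.nanmin(W[k],0),np.nanmax(W[k],0))
# scene lid plane
k=box(160,240,92,160)&(S[...,2]>.19);P=S[k];c=np.median(P,0);
for i in range(5):
    n=np.linalg.svd(P-P.mean(0))[2][2] if len(P)<20000 else 0
    P=P[abs((P-P.mean(0))@n)<.004]
print("lid plane",n,P.mean(0),len(P))
# stand & rod
b=box(325,375,180,310)
k=b&(W[...,2]>.003)&(W[...,2]<.012);print("base",k.sum(),cv2.minAreaRect(W[k][:,:2].astype(np.float32)*1000))
k=b&(W[...,2]>.03);
im=t["pixels"].astype(int); wood=b&(im[...,0]-im[...,2]>60)&(W[...,2]>.02)
P=W[wood];print("handle",wood.sum(),P.mean(0),P.min(0),P.max(0)); d=np.linalg.svd(P-P.mean(0))[2][0];print(d)
for v in (192,196,200,210,220,230,238,260,275,290):
    q=W[v,330:375];i=np.nanargmax(q[:,2]);print(v,330+i,q[i])
```

```text
-0.0005648848811353746
case 2846 ((585.0155029296875, 130.5833740234375), (139.10638427734375, 253.77442932128906), 52.243099212646484) 0.15602256922163882
bracket 0.08 814 ((472.06060791015625, 149.985107421875), (123.20954895019531, 121.8166732788086), 87.4247817993164)
bracket 0.089 272 ((478.51519775390625, 148.16024780273438), (126.00149536132812, 108.06775665283203), 88.75540924072266)
knob 78 [0.5009 0.2138 0.1586] [0.5103 0.2256 0.1661] [0.4923 0.2061 0.1435]
lid/eye 3920 [0.5921 0.1213 0.2001] [0.7542 0.2657 0.316 ]
ring pts [0.6999 0.2263 0.3006] [0.6757 0.2025 0.2831] [0.7344 0.2657 0.316 ]
lid plane [ 0.5447  0.7034 -0.4567] [0.6655 0.191  0.2559] 1451
base 1796 ((543.7978515625, -322.8775939941406), (131.6856689453125, 346.7850646972656), 88.76361846923828)
handle 395 [ 0.4809 -0.3341  0.0666] [ 0.4057 -0.3891  0.0205] [ 0.6937 -0.3133  0.1062]
[-0.9658  0.225   0.1287]
192 352 [ 0.6377 -0.305   0.1587]
196 355 [ 0.6236 -0.3087  0.1745]
200 355 [ 0.614  -0.3083  0.1748]
210 356 [ 0.5937 -0.3122  0.1617]
220 357 [ 0.5737 -0.3168  0.1453]
230 357 [ 0.5531 -0.319   0.1293]
238 357 [ 0.5353 -0.3198  0.1215]
260 358 [ 0.4861 -0.3249  0.0968]
275 357 [ 0.452  -0.325   0.0767]
290 350 [ 0.4173 -0.3109  0.0522]
```

Run:
```python
from h import *
np.set_printoptions(precision=4,suppress=True)
t=load("top0");W=cloud(t);s=load("scene0");S=cloud(s)
from numpy import cos,sin
# clean case top: component touching centre of case
for nm,X,sl in(("top",W,(slice(130,290),slice(90,240))),("scene",S,(slice(90,230),slice(130,260)))):
    k=np.zeros((420,560),np.uint8);k[sl]=(abs(X[sl][...,2]-.158)<.005)
    k=cv2.morphologyEx(k,cv2.MORPH_OPEN,np.ones((2,2)))
    n,l,st,_=cv2.connectedComponentsWithStats(k)
    for i in range(1,n):
        if st[i,4]>60: P=X[l==i]; print(nm,st[i],cv2.minAreaRect(P[:,:2].astype(np.float32)*1000))
a=np.radians(52.2);R=np.array([[cos(a),sin(a),0],[-sin(a),cos(a),0],[0,0,1]])
np.set_printoptions(precision=1,suppress=True)
# front panel plane, lid in furnace-rotated frame from scene
sc=S[90:230,150:260].reshape(-1,3);F=sc@R.T*1000
for z in range(10,330,15):
    q=F[(abs(F[:,2]-z)<4)];
    if len(q)>5: print(z,len(q),"x",np.percentile(q[:,0],[2,50,98]),"y",np.percentile(q[:,1],[2,98]))
print('top')
sc=W[110:290,80:240].reshape(-1,3);F=sc@R.T*1000
for z in range(70,330,10):
    q=F[(abs(F[:,2]-z)<4)];
    if len(q)>5: print(z,len(q),"x",np.percentile(q[:,0],[2,50,98]),"y",np.percentile(q[:,1],[2,98]))
for n,c,b in(("topk",t,(75,130,100,160)),):
    u0,u1,v0,v1=84,118,122,155
    print(np.round(W[v0:v1:2,u0:u1:2,2]*1000).astype(int))
cv2.imwrite("pics/crop.png",np.hstack([cv2.resize(t["pixels"][115:295,80:250,::-1],None,fx=2.35,fy=3,interpolation=2)[:540,:400],cv2.resize(s["pixels"][85:235,135:260,::-1],(400,540),interpolation=2)]))
```

```text
top [177 158  14  14  65] ((703.928955078125, 96.0030746459961), (37.71016311645508, 16.975627899169922), 52.46856689453125)
top [ 138  170   79   71 1416] ((607.1694946289062, 103.58008575439453), (117.64259338378906, 182.87425231933594), 49.51310348510742)
top [166 240  16  12  66] ((513.4130249023438, 107.0157241821289), (15.360312461853027, 38.38529586791992), 40.96714782714844)
scene [ 168  149   82   36 1413] ((1306.896240234375, 502.9803771972656), (1800.1209716796875, 171.15415954589844), 31.032791137695312)
10 23 x [394.5 397.8 403.2] y [-498.  -324.7]
25 157 x [388.5 392.2 434.8] y [-502.  -317.1]
40 150 x [386.3 390.6 402.1] y [-503.2 -317.3]
55 182 x [374.4 389.7 394.7] y [-501.9 -322.7]
70 217 x [374.  390.6 468.8] y [-502.4 -284.5]
85 624 x [368.2 393.8 466.9] y [-491.3 -248.5]
100 243 x [388.5 393.  482.7] y [-499.7 -262.7]
115 237 x [389.6 393.  498.2] y [-501.1 -264.5]
130 366 x [389.3 394.9 500.3] y [-496.3 -264.5]
145 338 x [389.3 394.3 501.7] y [-496.6 -316.9]
160 808 x [397.4 469.3 524.8] y [-498.2 -321.6]
175 202 x [527.3 532.2 538.5] y [-495.  -325.3]
190 172 x
[... 7272 characters left out ...]
   -743                 -737
                  -740                  310                  307
                   305                  297                  294
                   292                  289                  289
                   289                  293]
 [                -732                 -744                 -739
                  -733                 -735                 -737
                  -732                 -738                  301
                   301                  295                  295
                   289                  286                  290
                   293                  289]]<stdin>:26: RuntimeWarning: invalid value encountered in cast
```

View pics/crop.png

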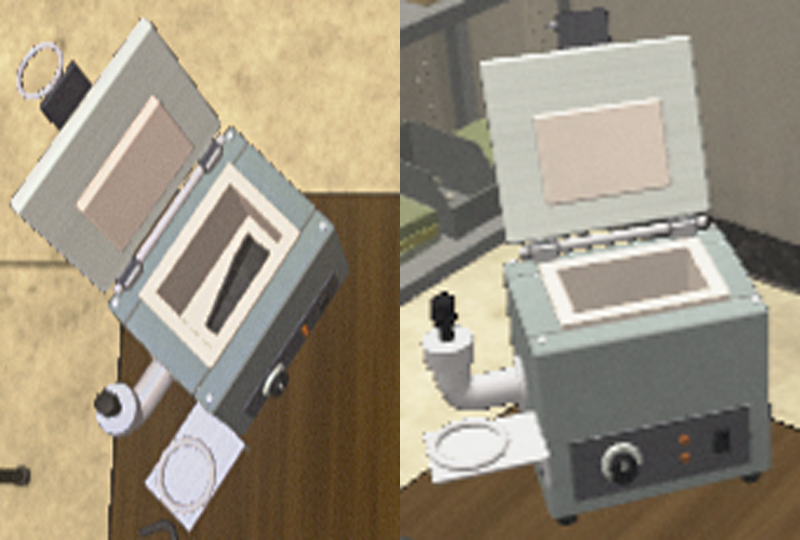

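The crop shows the ring at crop (40,70), which is pixel (97,138) in the top view, and the dish at crop (188,473), which is (160,273). The lid leans back about 110°. I'll fit the dish, ring and rod more exactly and write a small move calculator.

Add to h.py:
```python
from scipy.spatial.transform import Rotation as Ro
def rel(tx,ty,tz,yaw=None):
    "tool-axis shift (then turn) taking TCP to target; yaw = wanted tool-x yaw, deg"
    from plant import robot
    s=robot.get_state();R=Ro.from_quat(s["ee_rot"]).as_matrix();d=R.T@(np.array([tx,ty,tz])-s["position"])
    y=np.degrees(np.arctan2(R[1,0],R[0,0]))
    print("t%.1f shift"%s["t"],d.round(4),"yaw %.1f"%y,"turn %.3f"%np.radians(0 if yaw is None else (y-yaw+180)%360-180),"q",s["joint_pos"].round(2))
A=np.radians(52.2)
def f2w(x,y): return np.array([x*np.cos(A)-y*np.sin(A),x*np.sin(A)+y*np.cos(A)])
def w2f(x,y): return np.array([x*np.cos(A)+y*np.sin(A),-x*np.sin(A)+y*np.cos(A)])
def circ(P):
    B=np.c_[2*P,np.ones(len(P))];s=np.linalg.lstsq(B,(P**2).sum(1),rcond=None)[0];return s[:2],np.sqrt(s[2]+s[0]**2+s[1]**2)
```

Run:
```python
from h import *
np.set_printoptions(precision=4,suppress=True)
t=load("top0");W=cloud(t);s=load("scene0");S=cloud(s)
for nm,X,(u0,u1,v0,v1) in(("top",W,(140,185,250,292)),("scene",S,(140,182,198,218))):
    P=X[v0:v1,u0:u1].reshape(-1,3);print(nm,"plate z",np.percentile(P[(P[:,2]>.07)&(P[:,2]<.1),2],[10,50,90]))
    Q=P[(P[:,2]>.0885)&(P[:,2]<.096)];c=rayz(t,161,272,.09)[:2]
    Q=Q[np.hypot(*(Q[:,:2]-c).T)<.035]
    for i in range(4):
        c,r=circ(Q[:,:2]);Q=Q[abs(np.hypot(*(Q[:,:2]-c).T)-r)<.005]
    print("dish",c,r,len(Q),w2f(*c))
# ring
P=W[124:154,84:116].reshape(-1,3);P=P[P[:,2]>.2];f=np.c_[np.array([w2f(*p[:2]) for p in P]),P[:,2]]
th=np.radians(109.7);h0=np.array([.5295,.166])
lid=lambda p:np.c_[-(p[:,0]-h0[0])*np.cos(th)+(p[:,2]-h0[1])*np.sin(th),p[:,1],(p[:,0]-h0[0])*np.sin(th)+(p[:,2]-h0[1])*np.cos(th)]
L=lid(f);Q=L[L[:,2]>.028];print("ring along",np.percentile(Q[:,0],[5,50,95]),"y",Q[:,1].min(),Q[:,1].max(),"up",Q[:,2].max(),circ(Q[:,1:]),len(Q))
# rod: steel points / handle
im=t["pixels"].astype(int)
pts=[]
for v in range(198,300):
    q=W[v,340:372];q=q[q[:,2]>.04]
    if len(q): i=np.argsort(q[:,2])[-3:];pts.append(np.r_[v,q[i].mean(0),len(q)])
pts=np.array(pts);st=pts[(pts[:,0]<238)];hd=pts[(pts[:,0]>256)&(pts[:,0]<292)]
for q in(st,hd): print(q[0],q[-1],"yaw",np.degrees(np.polyfit(q[:,1],q[:,2],1)[0]),"slope",np.degrees(np.arctan(np.polyfit(q[:,1],q[:,3],1)[0])))
b=np.zeros((420,560),bool);b[222:308,325:375]=1;k=b&(W[...,2]>.003)&(W[...,2]<.010)&(im.max(2)<130)&(im[...,0]-im[...,2]<12)
print("base",k.sum(),cv2.minAreaRect(W[k][:,:2].astype(np.float32)*1000))
x,y=f2w(.476,-.262);rel(.501,.2155,.20,142.2)
```

```text
top plate z [0.0825 0.0854 0.0907]
dish [0.4541 0.1528] 0.027130978864950722 174 [ 0.399  -0.2651]
scene plate z [0.0843 0.0867 0.0923]
dish [0.4512 0.1529] 0.027127890659645385 126 [ 0.3974 -0.2628]
ring along [0.1516 0.1545 0.1563] y -0.4359960502701523 -0.39059711475712566 up 0.07306449604180726 (array([-0.4136,  0.05  ]), np.float64(0.02123813236698063)) 123
[198.       0.6188  -0.3077   0.1745   4.    ] [237.       0.538   -0.3179   0.1195   3.    ] yaw 7.49796048124769 slope 31.145058799576216
[257.       0.4926  -0.3225   0.1023   9.    ] [291.       0.415   -0.3261   0.0498  15.    ] yaw 5.348379617502131 slope 33.690232526988204
base 1446 ((488.5224609375, -324.1514892578125), (212.6836700439453, 82.15518951416016), 6.8755645751953125)
t0.1 shift [-0.3745 -0.2279 -0.0076] yaw 156.6 turn 0.252 q [ 1.14  0.42  1.63 -0.    1.09 -0.02]
```

The rows are not in the units I measure in: shifts go in shares of 50 mm and turns go in units of 0.25 rad. I convert before sending: -0.0416 m is -0.832, -0.0253 m is -0.506.

{"method": "drive_effector", "body": {"deltas": [[[-0.832,-0.506,-0.02,0,0.05],[-0.832,-0.506,-0.02,0,0.05],[-0.832,-0.506,-0.02,0,0.05],[-0.832,-0.506,-0.02,0,0.05],[-0.832,-0.506,-0.02,0,0.05],[-0.832,-0.506,-0.02,0,0.05],[-0.832,-0.506,-0.02,0,0.05],[-0.832,-0.506,-0.02,0,0.05]]], "grip_force": 20}}

```text
t: 0.9
position: [0.4737, 0.2541, 0.2007]
ee_rot: [0.202, 0.979, -0.0, -0.0]
contact_force: [1.0, 0.6, 0.0]
width: 0.0503
gripper_force: 0.0
```

{"method": "drive_effector", "body": {"deltas": [[[-0.832,-0.506,-0.02,0,0.05],[0,0,0,0.504,0.05],[0,0,0,0.504,0.05],[0,0,0,0,0.05]]]}}

```text
t: 1.3
position: [0.5012, 0.2156, 0.2014]
ee_rot: [0.325, 0.946, -0.0, -0.0]
contact_force: [0.5, 0.6, 0.0]
width: 0.0497
gripper_force: 0.0
```

Run:
```python
from h import *
from plant import robot
w=robot.read_camera("wrist");np.savez("w1.npz",**w);cv2.imwrite("pics/w1.png",w["pixels"][:,:,::-1])
W=cloud(w);P=W.reshape(-1,3);k=(P[:,2]>.148)&(P[:,2]<.17)&(np.hypot(P[:,0]-.501,P[:,1]-.215)<.025)
print("knob top",k.sum(),P[k].mean(0),(P[k].min(0)+P[k].max(0))/2)
Q=P[(P[:,2]>.0885)&(P[:,2]<.096)&(np.hypot(P[:,0]-.4527,P[:,1]-.153)<.033)]
if len(Q)>50: print("dish",circ(Q[:,:2]),len(Q))
rel(.501,.2155,.20,142.2)
```

```text
knob top 701 [0.50047606 0.21804999 0.16071846] [0.501499   0.21731152 0.15598057]
dish (array([0.45397293, 0.15549915]), np.float64(0.027032237743860044)) 1490
t1.4 shift [-0.0002 -0.0004  0.0015] yaw 142.3 turn 0.002 q [ 0.39  0.3   1.8  -0.    1.05 -0.53]
```

View pics/w1.png

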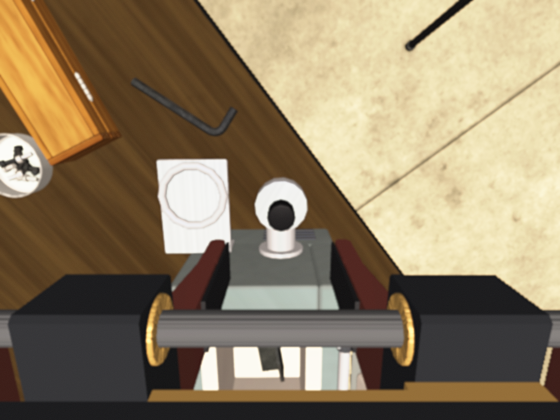

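The wrist view shows the knob at (281,215) with the cap around it, and the dish at (193,196). Nothing is in the fingers' way, so I'll grasp the knob, lift it and check.

In the tool's units: 0.022 m is 0.44, 0.001 m is 0.02.

{"method": "drive_effector", "body": {"deltas": [[[0.02,0.02,0.44,0,0.05],[0,0,0.44,0,0.05],[0,0,0.44,0,0.05],[0,0,0,0,0.05],[0,0,0,0,0.01],[0,0,0,0,0.01],[0,0,0,0,0.01],[0,0,0,0,0.01]]], "grip_force": 20}}

```text
t: 2.15
position: [0.5016, 0.2179, 0.1367]
ee_rot: [0.324, 0.946, 0.001, 0.001]
contact_force: [0.3, 0.4, -0.4]
width: 0.0215
gripper_force: 0.0
```

{"method": "drive_effector", "body": {"deltas": [[[0,0,-0.4,0,0.01],[0,0,-0.6,0,0.01],[0,0,0,0,0.01]]]}}

```text
t: 2.45
position: [0.5036, 0.2187, 0.1897]
ee_rot: [0.324, 0.946, 0.002, 0.003]
contact_force: [0.4, -0.1, 0.1]
width: 0.0099
gripper_force: 0.0
```

```bash
python3 -c "
from h import *
from plant import robot
w=robot.read_camera('wrist');np.savez('w2.npz',**w);P=cloud(w).reshape(-1,3)
Q=P[(P[:,2]>.0885)&(P[:,2]<.096)&(np.hypot(P[:,0]-.454,P[:,1]-.1555)<.033)];print('dish',circ(Q[:,:2]),len(Q))
rel(.454,.155,.183,142.3)"
```

```text
dish (array([0.45396382, 0.1555865 ]), np.float64(0.027068106094543982)) 1614
t2.5 shift [-0.0004 -0.0797  0.0047] yaw 142.2 turn -0.002 q [ 0.39  0.31  1.81 -0.    1.01 -0.52]
```

The fingers were still closing when I lifted, so the knob wasn't held. I'll open, check the cap and retry.

{"method": "drive_effector", "body": {"deltas": [[[0,0,0,0,0.05],[0,0,0,0,0.05],[0,0,0,0,0.05],[0,0,0,0,0.05]]]}}

```text
t: 2.9
position: [0.5006, 0.2175, 0.1851]
ee_rot: [0.324, 0.946, -0.0, -0.001]
contact_force: [-0.3, 0.4, -0.0]
width: 0.0387
gripper_force: 0.0
```

Run:
```python
from h import *
from plant import robot
w=robot.read_camera("wrist");P=cloud(w).reshape(-1,3);k=(P[:,2]>.148)&(P[:,2]<.175)&(np.hypot(P[:,0]-.501,P[:,1]-.215)<.025)
print("knob top",k.sum(),P[k].mean(0),P[k].max(0))
rel(.501,.217,.1355,142.3)
```

```text
knob top 808 [0.50035461 0.21813677 0.16060107] [0.51118114 0.22696604 0.16399868]
t3.0 shift [-0.0005 -0.0002  0.0497] yaw 142.2 turn -0.002 q [ 0.39  0.32  1.81  0.    1.01 -0.52]
```

Cap unmoved. I'll grasp again and wait longer for the fingers.

In the tool's units: 0.025 m is 0.5.

{"method": "drive_effector", "body": {"deltas": [[[0,0,0,0,0.05],[0,0,0.5,0,0.05],[0,0,0.5,0,0.05],[0,0,0,0,0.05],[0,0,0,0,0.0],[0,0,0,0,0.0],[0,0,0,0,0.0],[0,0,0,0,0.0]]], "grip_force": 20}}

```text
t: 3.75
position: [0.5016, 0.2179, 0.1367]
ee_rot: [0.324, 0.946, 0.001, 0.001]
contact_force: [-0.1, 0.3, 0.7]
width: 0.0215
gripper_force: 0.0
```

{"method": "drive_effector", "body": {"deltas": [[[0,0,0,0,0],[0,0,0,0,0],[0,0,0,0,0]]]}}

```text
t: 4.05
position: [0.5011, 0.2177, 0.1359]
ee_rot: [0.324, 0.946, 0.0, 0.0]
contact_force: [0.1, 0.0, -0.1]
width: 0.0007
gripper_force: 0.0
```

Run:
```python
from h import *
from plant import robot
w=robot.read_camera("wrist");s=robot.read_camera("scene")
cv2.imwrite("pics/c2.png",np.hstack([cv2.resize(w["pixels"][120:360,160:400,::-1],(400,400)),cv2.resize(s["pixels"][130:230,110:210,::-1],(400,400),interpolation=2)]))
P=cloud(w);print(np.round(P[200:290:6,250:320:8,2],3))
```

```text
[[ 0.002 -0.     0.113  0.118  0.121  0.113  0.     0.001  0.001]
 [ 0.001  0.119  0.129  0.131  0.13   0.129  0.118  0.001 -0.   ]
 [ 0.001  0.13   0.13   0.131  0.13   0.129  0.13   0.001  0.   ]
 [ 0.13   0.13   0.13   0.131  0.129  0.13   0.129  0.129  0.   ]
 [ 0.13   0.13   0.129  0.129  0.131  0.131  0.13   0.128  0.001]
 [ 0.131  0.13   0.131  0.146  0.146  0.13   0.128  0.13  -0.   ]
 [ 0.129  0.13   0.148  0.155  0.155  0.148  0.13   0.13   0.   ]
 [ 0.13   0.13   0.172  0.171  0.167  0.172  0.172  0.13   0.001]
 [ 0.13   0.13   0.179  0.18   0.175  0.179  0.178  0.129  0.001]
 [ 0.022  0.129  0.186  0.187  0.182  0.185  0.185  0.024  0.025]
 [ 0.036  0.192  0.192  0.19   0.189  0.192  0.191  0.04   0.04 ]
 [ 0.049  0.198  0.198  0.199  0.195  0.198  0.197  0.052  0.052]
 [ 0.061  0.204  0.204  0.204  0.201  0.204  0.204  0.203  0.061]
 [ 0.254  0.255  0.254  0.209  0.205  0.254  0.254  0.255  0.252]
 [ 0.257  0.257  0.257  0.213  0.211  0.257  0.257  0.257  0.258]]
```

View pics/c2.png

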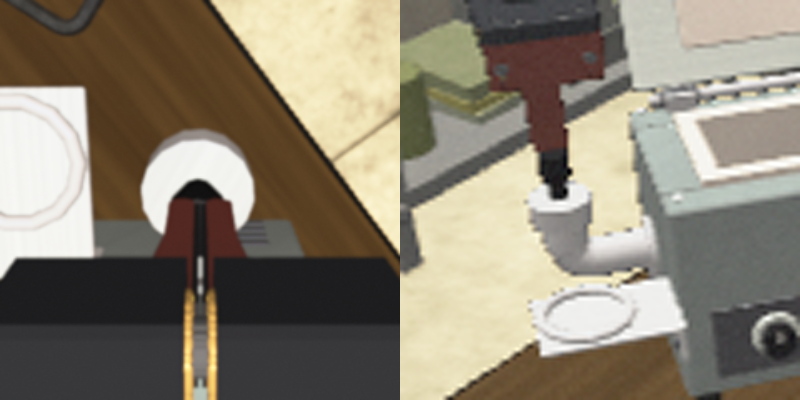

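The wrist crop shows the cap centred at about crop (198,190), with the fingers shut on the knob's near edge. So the grasp missed sideways. I'll measure the cap's top circle.

{"method": "drive_effector", "body": {"deltas": [[[0,0,-0.6,0,0.05],[0,0,-0.6,0,0.05],[0,0,0,0,0.05],[0,0,0,0,0.05],[0,0,0,0,0.05],[0,0,0,0,0.05],[0,0,0,0,0.05]]]}}

```text
t: 4.85
position: [0.5005, 0.2174, 0.1948]
ee_rot: [0.324, 0.946, -0.001, -0.001]
contact_force: [1.0, -0.3, 0.5]
width: 0.0493
gripper_force: 0.0
```

Run:
```python
from h import *
from plant import robot
for n in("wrist","top","scene"):
    w=robot.read_camera(n);P=cloud(w);m=(abs(P[...,2]-.130)<.004)&(np.hypot(P[...,0]-.5,P[...,1]-.217)<.03)
    if m.sum()>20:
        Q=P[m][:,:2].astype(np.float32);c,r=cv2.minEnclosingCircle(Q*1000);print(n,"cap",m.sum(),c,r)
    k=(P[...,2]>.143)&(P[...,2]<.166)&(np.hypot(P[...,0]-.5,P[...,1]-.217)<.022)
    if k.sum()>8: Q=P[k];print(n,"knob",k.sum(),Q.mean(0),cv2.minEnclosingCircle(Q[:,:2].astype(np.float32)*1000))
    k&=P[...,2]>.157
    if k.sum()>8: Q=P[k];print(n,"knobtop",k.sum(),Q.mean(0),cv2.minEnclosingCircle(Q[:,:2].astype(np.float32)*1000),Q[:,2].max())
rel(.501,.217,.1355,142.3)
```

```text
wrist cap 1393 (501.7194519042969, 217.3162078857422) 20.547475814819336
wrist knob 764 [0.50023742 0.21824327 0.16023441] ((501.69305419921875, 217.2938995361328), 10.094376564025879)
wrist knobtop 656 [0.50101268 0.21764272 0.16166305] ((501.7425537109375, 217.2863311767578), 10.045148849487305) 0.16413775772402123
top cap 21 (504.14166259765625, 209.18820190429688) 19.008033752441406
scene cap 108 (498.70526123046875, 215.16973876953125) 20.982254028320312
scene knob 72 [0.49663525 0.21364647 0.15582911] ((498.4090270996094, 217.23178100585938), 12.344405174255371)
scene knobtop 35 [0.4977584  0.21498612 0.16140351] ((498.4090270996094, 217.23178100585938), 12.344405174255371) 0.16423406182618572
t5.0 shift [-0.0005 -0.0003  0.0598] yaw 142.2 turn -0.002 q [ 0.39  0.31  1.8  -0.    1.03 -0.52]
```

Run:
```python
from h import *
from plant import robot
for n in("scene","top"):
    s=robot.read_camera(n);P=cloud(s);m=(np.hypot(P[...,0]-.5,P[...,1]-.217)<.07)&(P[...,2]>.168)
    Q=P[m];C=s["pixels"][m];o=np.argsort(Q[:,2])[:25:2];print(n,m.sum());print(np.c_[Q[o].round(3),C[o]])
    if n=="scene": cv2.imwrite("pics/c3.png",cv2.resize(s["pixels"][90:220,100:220,::-1],(554,600),interpolation=2))
```

```text
scene 4200
[[  0.474   0.203   0.227  70.     62.     49.   ]
 [  0.48    0.192   0.227  54.     42.     38.   ]
 [  0.486   0.189   0.228  85.     52.     48.   ]
 [  0.474   0.196   0.228  86.     55.     46.   ]
 [  0.507   0.243   0.229 102.     97.     79.   ]
 [  0.481   0.19    0.23   88.     54.     49.   ]
 [  0.472   0.201   0.231  75.     62.     51.   ]
 [  0.479   0.191   0.231  90.     56.     51.   ]
 [  0.474   0.196   0.231  89.     53.     50.   ]
 [  0.484   0.189   0.232  87.     52.     48.   ]
 [  0.507   0.242   0.232  68.     49.     48.   ]
 [  0.489   0.188   0.232  87.     53.     47.   ]
 [  0.481   0.189   0.233  89.     55.     48.   ]]
top 5732
[[  0.542   0.222   0.307  89.     76.     59.   ]
 [  0.504   0.165   0.312 127.    113.     85.   ]
 [  0.548   0.223   0.313 123.    109.     83.   ]
 [  0.511   0.175   0.313 119.    106.     84.   ]
 [  0.542   0.219   0.315  76.     55.     31.   ]
 [  0.554   0.23    0.315 130.    115.     87.   ]
 [  0.509   0.172   0.316 125.    107.     82.   ]
 [  0.501   0.161   0.317 126.    112.     87.   ]
 [  0.499   0.159   0.318 116.    106.     85.   ]
 [  0.524   0.199   0.318 118.    109.     86.   ]
 [  0.497   0.156   0.319 114.    103.     81.   ]
 [  0.551   0.226   0.319 120.    105.     80.   ]
 [  0.512   0.184   0.32  140.    128.    109.   ]]
```

View pics/c3.png

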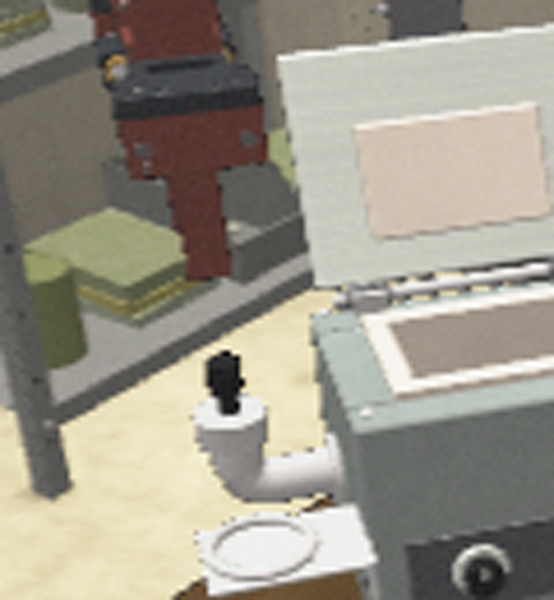

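The crop shows the finger tips well above the knob. Depth puts them at z≈0.226, while the pose reads 0.195. The real tips are therefore about 30 mm higher than reported, so I'll grasp lower by that much, guided by force and the cameras.

The rows are not in the units I measure in: shifts go in shares of 50 mm and turns go in units of 0.25 rad. I convert before sending: 0.03 m is 0.6, 0.02 m is 0.4.

{"method": "drive_effector", "body": {"deltas": [[[0,0,0.6,0,0.05],[0,0,0.6,0,0.05],[0,0,0.4,0,0.05],[0,0,0.12,0,0.05],[0,0,0,0,0.05]]]}}

```text
t: 5.6
position: [0.5006, 0.2175, 0.1092]
ee_rot: [0.324, 0.946, -0.001, -0.001]
contact_force: [0.1, -0.1, 0.9]
width: 0.0501
gripper_force: 0.0
```

Run:
```python
from h import *
from plant import robot
s=robot.read_camera("scene");P=cloud(s);C=s["pixels"].astype(int);m=(np.hypot(P[...,0]-.5,P[...,1]-.217)<.07)&(P[...,2]>.1)&(C[...,0]-C[...,1]>22)&(C[...,0]<120)
Q=P[m];print(np.percentile(Q[:,2],[0,1,3]),robot.get_state()["contact_force"])
```

```text
[0.14104036 0.14352051 0.14796063] [-0.06001745 -0.74783907 -0.53548547]
```

{"method": "drive_effector", "body": {"deltas": [[[0,0,0.1,0,0.05],[0,0,0,0,0.0],[0,0,0,0,0.0],[0,0,0,0,0.0],[0,0,0,0,0],[0,0,0,0,0],[0,0,0,0,0],[0,0,0,0,0]]], "grip_force": 20}}

```text
t: 6.45
position: [0.5012, 0.2177, 0.105]
ee_rot: [0.324, 0.946, 0.0, 0.0]
contact_force: [-1.0, -1.1, 2.9]
width: 0.0192
gripper_force: 20.0
```

{"method": "drive_effector", "body": {"deltas": [[[0,0,-0.3,0,0],[0,0,-0.4,0,0],[0,0,0,0,0],[0,-0.52,0,0,0],[0,-0.52,0,0,0],[0,-0.52,0,0,0],[0,0,0,0,0],[0,0,0,0,0]]]}}

```text
t: 7.25
position: [0.4533, 0.1559, 0.1394]
ee_rot: [0.324, 0.946, 0.0, -0.0]
contact_force: [0.1, 0.2, -0.7]
width: 0.0196
gripper_force: 20.0
```

Run:
```python
from h import *
from plant import robot
w=robot.read_camera("wrist");s=robot.read_camera("scene")
cv2.imwrite("pics/c4.png",np.hstack([cv2.resize(w["pixels"][120:360,160:400,::-1],(400,400)),cv2.resize(s["pixels"][130:230,110:210,::-1],(400,400),interpolation=2)]))
P=cloud(w).reshape(-1,3)
m=(P[:,2]>.13)&(P[:,2]<.18)&(np.hypot(P[:,0]-.454,P[:,1]-.1555)<.035);z=P[m][:,2];print(m.sum(),np.percentile(z,[20,50,80]))
Q=P[m&(abs(P[:,2]-np.median(z))<.004)];print("cap",cv2.minEnclosingCircle(Q[:,:2].astype(np.float32)*1000))
Q=P[(P[:,2]>.0885)&(P[:,2]<.096)&(np.hypot(P[:,0]-.454,P[:,1]-.1555)<.033)];print("dish",circ(Q[:,:2]),len(Q))
```

```text
2475 [0.16244739 0.16420058 0.16524473]
cap ((446.74993896484375, 161.51593017578125), 17.90459442138672)
dish (array([0.45328259, 0.15530801]), np.float64(0.027038022524713583)) 1465
```

View pics/c4.png

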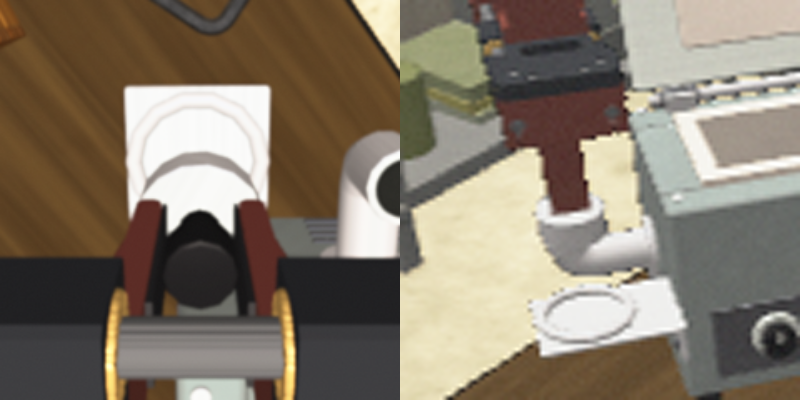

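The wrist crop shows the cap held above the dish and in line with it, with the open pipe at right (390,190). Now I'll lower it.

In the tool's units: 0.025 m is 0.5, 0.02 m is 0.4.

{"method": "drive_effector", "body": {"deltas": [[[0,0,0.5,0,0],[0,0,0.4,0,0],[0,0,0.2,0,0],[0,0,0.08,0,0],[0,0,0,0,0]]]}}

```text
t: 7.85
position: [0.4534, 0.1563, 0.0805]
ee_rot: [0.324, 0.946, -0.0, -0.0]
contact_force: [-0.2, 0.3, -0.5]
width: 0.0195
gripper_force: 20.0
```

{"method": "drive_effector", "body": {"deltas": [[[0,0,0.04,0,0],[0,0,0,0,0],[0,0,0,0,0]]]}}

```text
t: 8.15
position: [0.4536, 0.1561, 0.0793]
ee_rot: [0.324, 0.946, 0.0, 0.0]
contact_force: [-0.3, -0.4, -0.4]
width: 0.0191
gripper_force: 20.0
```

{"method": "drive_effector", "body": {"deltas": [[[0,0,0.04,0,0],[0,0,0,0,0],[0,0,0,0,0]]]}}

```text
t: 8.45
position: [0.4538, 0.156, 0.0784]
ee_rot: [0.324, 0.946, 0.0, 0.001]
contact_force: [-4.3, -2.5, 16.6]
width: 0.0191
gripper_force: 20.0
```

{"method": "drive_effector", "body": {"deltas": [[[0,0,0,0,0.04],[0,0,0,0,0.04],[0,0,0,0,0.04],[0,0,0,0,0.04],[0,0,0,0,0.04]]]}}

```text
t: 8.95
position: [0.4532, 0.156, 0.0767]
ee_rot: [0.324, 0.946, -0.0, -0.0]
contact_force: [0.3, 0.5, 0.6]
width: 0.0402
gripper_force: 0.0
```

{"method": "drive_effector", "body": {"deltas": [[[0,0,-1,0,0.04],[0,0,-1,0,0.04],[0,0,-0.6,0,0.04],[0,0,0,0,0.04]]]}}

```text
t: 9.35
position: [0.4561, 0.1569, 0.211]
ee_rot: [0.324, 0.946, 0.002, 0.003]
contact_force: [-0.1, -0.2, -1.3]
width: 0.0402
gripper_force: 0.0
```

Run:
```python
from h import *
from plant import robot
w=robot.read_camera("wrist");P=cloud(w).reshape(-1,3)
d=np.hypot(P[:,0]-.454,P[:,1]-.1555);m=(P[:,2]>.095)&(P[:,2]<.111)&(d<.03);print("cap",np.median(P[m][:,2]),cv2.minEnclosingCircle(P[m&(P[:,2]>.098)][:,:2].astype(np.float32)*1000),m.sum())
m=(P[:,2]>.098)&(P[:,2]<.108)&(d<.025);B=np.c_[P[m][:,:2],np.ones(m.sum())];print("tilt",np.linalg.lstsq(B,P[m][:,2],rcond=None)[0])
m=(P[:,2]>.125)&(P[:,2]<.145)&(d<.03);print("knob",np.median(P[m][:,2]),cv2.minEnclosingCircle(P[m][:,:2].astype(np.float32)*1000))
```

```text
cap 0.10383118549368281 ((454.5298156738281, 156.2771453857422), 20.384552001953125) 1123
tilt [ 0.01113101 -0.00916003  0.10020873]
knob 0.1357254922776292 ((454.5749206542969, 156.10879516601562), 10.027201652526855)
```

The cap sits flat in the dish: its top is at 0.104, it isn't tilted, and it is within 1 mm of centre. Next is the rod. I'll turn the tool, travel over and look.

In the tool's units: 0.148 rad is 0.592.

{"method": "drive_effector", "body": {"deltas": [[[0,0,0,0.592,0.06],[0,0,0,0.592,0.06],[0,0,0,0.592,0.06],[0,0,0,0.592,0.06],[0,0,0,0.592,0.06],[0,0,0,0.592,0.06],[0,0,0,0.592,0.06],[0,0,0,0.592,0.06]]]}}

```text
t: 10.2
position: [0.452, 0.1556, 0.2048]
ee_rot: [0.799, 0.602, -0.002, -0.001]
contact_force: [0.1, -0.5, 0.3]
width: 0.0599
gripper_force: 0.0
```

{"method": "drive_effector", "body": {"deltas": [[[0,0,0,0.592,0.06],[0,0,0,0.592,0.06],[0,0,0,0.592,0.06],[0,0,0,0.592,0.06],[0,0,0,0.592,0.06],[0,0,0,0.592,0.06],[0,0,0,0.592,0.06],[0,0,0,0.592,0.06]]]}}

```text
t: 11.0
position: [0.452, 0.1556, 0.2048]
ee_rot: [0.999, 0.054, -0.002, 0.0]
contact_force: [0.2, -0.3, 0.4]
width: 0.0602
gripper_force: 0.0
```

```bash
python3 -c "
from h import *
rel(.468,-.326,.22,6.9)"
```

```text
t11.0 shift [-0.0359  0.4806 -0.0148] yaw 6.2 turn -0.013 q [0.31 0.19 1.93 0.   1.02 1.77]
```

In the tool's units: 0.048 m is 0.96, -0.0036 m is -0.072.

{"method": "drive_effector", "body": {"deltas": [[[-0.072,0.96,-0.03,0,0.06],[-0.072,0.96,-0.03,0,0.06],[-0.072,0.96,-0.03,0,0.06],[-0.072,0.96,-0.03,0,0.06],[-0.072,0.96,-0.03,0,0.06],[-0.072,0.96,-0.03,0,0.06],[-0.072,0.96,-0.03,0,0.06],[-0.072,0.96,-0.03,0,0.06]]]}}

```text
t: 11.8
position: [0.4669, -0.2303, 0.2169]
ee_rot: [0.998, 0.057, -0.001, -0.001]
contact_force: [0.7, 0.3, -0.2]
width: 0.0597
gripper_force: 0.0
```

{"method": "drive_effector", "body": {"deltas": [[[-0.072,0.96,-0.03,0,0.06],[-0.072,0.96,-0.03,-0.052,0.06],[0,0,0,0,0.06],[0,0,0,0,0.06]]]}}

```text
t: 12.2
position: [0.4707, -0.3252, 0.2195]
ee_rot: [0.998, 0.062, -0.001, -0.001]
contact_force: [-0.7, -0.2, -0.4]
width: 0.0599
gripper_force: 0.0
```

Run:
```python
from h import *
from plant import robot
w=robot.read_camera("wrist");np.savez("w5.npz",**w);cv2.imwrite("pics/w5.png",w["pixels"][:,:,::-1]);P=cloud(w)
C=w["pixels"].astype(int);m=(C[...,0]-C[...,2]>60)&(P[...,2]>.025)&(P[...,2]<.13)&(abs(P[...,1]+.325)<.04)
Q=P[m];print(m.sum(),Q.min(0),Q.max(0))
# top ridge per x slice
for x in np.arange(.40,.52,.01):
    q=Q[abs(Q[:,0]-x)<.003]
    if len(q)>10: print("%.3f ymid %.4f [%.4f %.4f] ztop %.4f"%(x,(q[:,1].min()+q[:,1].max())/2,q[:,1].min(),q[:,1].max(),np.percentile(q[:,2],95)))
rel(.468,-.326,.22,6.9)
```

```text
1484 [ 0.40391482 -0.34312975  0.02541012] [ 0.50101866 -0.31302311  0.10558501]
0.410 ymid -0.3325 [-0.3422 -0.3228] ztop 0.0458
0.420 ymid -0.3315 [-0.3412 -0.3218] ztop 0.0529
0.430 ymid -0.3306 [-0.3405 -0.3208] ztop 0.0602
0.440 ymid -0.3296 [-0.3394 -0.3198] ztop 0.0668
0.450 ymid -0.3282 [-0.3377 -0.3187] ztop 0.0740
0.460 ymid -0.3264 [-0.3362 -0.3166] ztop 0.0807
0.470 ymid -0.3252 [-0.3347 -0.3157] ztop 0.0873
0.480 ymid -0.3245 [-0.3343 -0.3147] ztop 0.0949
0.490 ymid -0.3232 [-0.3327 -0.3136] ztop 0.1018
0.500 ymid -0.3221 [-0.3311 -0.3130] ztop 0.1051
t12.2 shift [-0.0031  0.0015 -0.0002] yaw 7.2 turn 0.005 q [-0.62  0.32  1.72  0.    1.11  0.82]
```

View pics/w5.png

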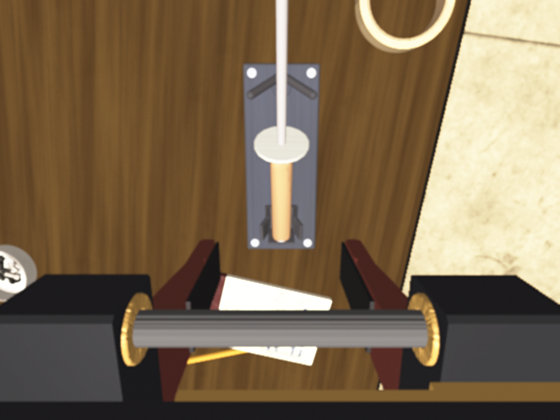

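The wrist view shows the handle running from (281,165) to (281,240), upright and centred between the fingers. The guard is at (281,143) and the fork at (281,85). I'll descend and check the real tip height.

In the tool's units: 0.045 m is 0.9, 0.03 m is 0.6, 0.005 rad is 0.02.

{"method": "drive_effector", "body": {"deltas": [[[-0.04,0,0.9,0.02,0.06],[0,0,0.9,0,0.06],[0,0,0.9,0,0.06],[0,0,0.6,0,0.06],[0,0,0.3,0,0.06],[0,0,0,0,0.06],[0,0,0,0,0.06]]]}}

```text
t: 12.95
position: [0.4707, -0.325, 0.0426]
ee_rot: [0.998, 0.061, 0.0, 0.0]
contact_force: [0.3, -0.2, 0.5]
width: 0.0602
gripper_force: 0.0
```

Run:
```python
from h import *
from plant import robot
s=robot.read_camera("scene");P=cloud(s);C=s["pixels"].astype(int);m=(np.hypot(P[...,0]-.469,P[...,1]+.3255)<.06)&(P[...,2]>.03)&(C[...,0]-C[...,1]>22)&(C[...,0]<120)
Q=P[m];Q=Q[np.argsort(Q[:,2])];print(len(Q),Q[:30:3].round(4));rel(.469,-.3255,.023,6.9)
```

```text
686 [[ 0.456  -0.2871  0.0727]
 [ 0.4543 -0.2901  0.0756]
 [ 0.4634 -0.3627  0.0774]
 [ 0.4533 -0.288   0.0782]
 [ 0.4629 -0.3604  0.0794]
 [ 0.4642 -0.3642  0.0803]
 [ 0.4627 -0.3581  0.0811]
 [ 0.4629 -0.3601  0.082 ]
 [ 0.4641 -0.3639  0.083 ]
 [ 0.4628 -0.3622  0.0833]]
t13.0 shift [-0.0021 -0.0003  0.0203] yaw 7.0 turn 0.002 q [-0.63  0.56  1.83  0.    0.75  0.82]
```

In the tool's units: 0.019 m is 0.38, -0.002 m is -0.04.

{"method": "drive_effector", "body": {"deltas": [[[-0.04,0,0.38,0,0.06],[0,0,0,0,0.06],[0,0,0,0,0],[0,0,0,0,0],[0,0,0,0,0],[0,0,0,0,0],[0,0,0,0,0],[0,0,0,0,0]]], "grip_force": 40}}

```text
t: 13.8
position: [0.4681, -0.3257, 0.023]
ee_rot: [0.998, 0.061, 0.0, 0.0]
contact_force: [-1.0, -1.6, 1.4]
width: 0.0201
gripper_force: 40.0
```

{"method": "drive_effector", "body": {"deltas": [[[0,0,0,0,0],[0,0,0,0,0],[0,0,0,0,0]]]}}

```text
t: 14.1
position: [0.4681, -0.3257, 0.023]
ee_rot: [0.998, 0.061, 0.0, 0.0]
contact_force: [-0.4, -1.7, 2.7]
width: 0.0195
gripper_force: 40.0
```

The rod is gripped. I'll lift it, then measure where the hook really sits in the tool frame.

{"method": "drive_effector", "body": {"deltas": [[[0,0,-0.4,0,0],[0,0,-0.74,0,0],[0,0,-1,0,0],[0,0,-1,0,0],[0,0,-1,0,0],[0,0,-1,0,0],[0,0,0,0,0],[0,0,0,0,0]]]}}

```text
t: 14.9
position: [0.4681, -0.3254, 0.2803]
ee_rot: [0.998, 0.061, 0.001, 0.001]
contact_force: [-0.8, 0.4, -3.0]
width: 0.0196
gripper_force: 40.0
```

Run:
```python
from h import *
from plant import robot
st=robot.get_state();p=st["position"];yaw=np.radians(6.95)
ex=p+np.array([.17*np.cos(yaw),.17*np.sin(yaw),.13]);print("TCP",p)
for n in("scene","top"):
    c=robot.read_camera(n);np.savez(n+"6.npz",**c);P=cloud(c);print(n,"expected prong px",proj(c,ex))
    d=P-p;u=d[...,0]*np.cos(yaw)+d[...,1]*np.sin(yaw);v=-d[...,0]*np.sin(yaw)+d[...,1]*np.cos(yaw)
    m=(u>.07)&(u<.21)&(abs(v)<.025)&(d[...,2]>.05)&(d[...,2]<.2)
    for a in np.arange(.08,.21,.01):
        k=m&(abs(u-a)<.004)
        if k.sum()>0: print("  u%.2f n%d z[%.3f %.3f] v %.4f"%(a,k.sum(),d[...,2][k].min(),d[...,2][k].max(),v[k].mean()))
c=load("scene6");q=proj(c,ex);y,x=int(q[1]),int(q[0]);y0=max(y-75,0);x0=max(x-100,0)
cv2.imwrite("pics/c6.png",cv2.resize(c["pixels"][y0:y0+150,x0:x0+200,::-1],None,fx=3,fy=3,interpolation=2));print(x0,y0)
# lid check
t=load("top6");W=cloud(t);P=W[124:154,84:116].reshape(-1,3);P=P[P[:,2]>.27];print("ring/lip mean",P.mean(0),len(P))
```

```text
TCP [ 0.46814294 -0.32541712  0.28031993]
scene expected prong px (np.float64(377.786410962486), np.float64(99.01569514173258))
  u0.10 n2 z[0.123 0.124] v -0.0010
  u0.11 n13 z[0.121 0.133] v -0.0007
  u0.12 n16 z[0.129 0.138] v -0.0008
  u0.13 n17 z[0.138 0.145] v 0.0001
  u0.14 n1 z[0.145 0.145] v -0.0022
  u0.16 n6 z[0.135 0.138] v -0.0017
  u0.17 n15 z[0.117 0.131] v -0.0007
  u0.18 n5 z[0.113 0.118] v -0.0001
top expected prong px (np.float64(376.76411774212534), np.float64(152.52792868155328))
  u0.08 n22 z[0.099 0.108] v 0.0003
  u0.09 n21 z[0.105 0.114] v 0.0004
  u0.10 n21 z[0.113 0.121] v 0.0004
  u0.11 n20 z[0.120 0.127] v 0.0004
  u0.12 n19 z[0.126 0.134] v 0.0004
  u0.13 n22 z[0.131 0.141] v 0.0003
  u0.14 n21 z[0.141 0.149] v 0.0003
  u0.15 n24 z[0.143 0.151] v 0.0004
  u0.16 n16 z[0.138 0.148] v 0.0009
  u0.17 n12 z[0.124 0.138] v 0.0017
  u0.18 n12 z[0.110 0.123] v 0.0015
277 24
ring/lip mean [0.69794936 0.22471481 0.29987666] 377
```

View pics/c6.png

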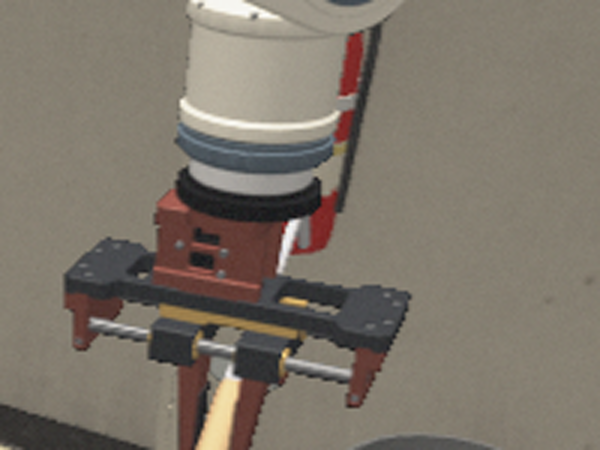

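The crop shows the gripper holding the handle, with the body's long side across the rod; the hook itself is hidden behind the wrist. Depth confirms the 35° pitch, with the prong's middle at u≈0.170, z≈+0.126 from the reported TCP. I'll plan the hooking waypoints from this.

Create plan.py:
```python
from h import *
H0=np.array([.5295,.166]);YE=-.4136;AL,UP=.154,.050;S35,C35=np.sin(np.radians(35)),np.cos(np.radians(35))
def eye(th): return np.array([H0[0]-AL*np.cos(th)+UP*np.sin(th),H0[1]+AL*np.sin(th)+UP*np.cos(th)])
def tcp(th,psi,back=0.,along=.004):
    "TCP (world), tool yaw deg for the eye at th (deg), rod bearing psi (deg, furnace frame); back=prong drawn out by"
    e=eye(np.radians(th));p=np.radians(psi)
    d=np.array([S35*np.cos(p),S35*np.sin(p),-C35])
    q=np.array([e[0],YE,e[1]])-d*(along+back)
    q=q-np.array([.170*np.cos(p),.170*np.sin(p),.126])
    return np.r_[f2w(q[0],q[1]),q[2]],psi+52.2
def rows(wps,start=None):
    from plant import robot
    if start is None:
        s=robot.get_state();R=Ro.from_quat(s["ee_rot"]).as_matrix();start=(s["position"],np.degrees(np.arctan2(R[1,0],R[0,0])))
    p,y=start
    for q,z in wps:
        c,s=np.cos(np.radians(y)),np.sin(np.radians(y));d=q-p
        print("%.4f %.4f %.4f %.3f 0  | %s yaw %.1f"%(c*d[0]+s*d[1],s*d[0]-c*d[1],-d[2],np.radians((y-z+180)%360-180),q.round(3),z));p,y=q,z
```

Run:
```python
from plan import *
a=tcp(110,-75,.06);print(eye(np.radians(109.7)),a,np.linalg.norm(a[0][:2]))
b=(np.r_[a[0][:2],.28],a[1]);from plant import robot
p=robot.get_state()["position"];rows([(p,a[1]),b,a,tcp(110,-75,0)])
```

```text
[0.6284862 0.2941317] (array([0.52186479, 0.32373512, 0.22003739]), -22.799999999999997) 0.6141231828113394
0.0000 0.0000 -0.0000 0.520 0  | [ 0.467 -0.325  0.278] yaw -22.8
-0.2005 -0.6189 -0.0024 0.000 0  | [0.522 0.324 0.28 ] yaw -22.8
0.0000 -0.0000 0.0600 0.000 0  | [0.522 0.324 0.22 ] yaw -22.8
0.0344 -0.0000 0.0491 0.000 0  | [0.554 0.31  0.171] yaw -22.8
```

{"method": "drive_effector", "body": {"deltas": [[[0,0,0,0.468,0],[0,0,0,0.468,0],[0,0,0,0.468,0],[0,0,0,0.468,0]]]}}

```text
t: 15.4
position: [0.4668, -0.3246, 0.2768]
ee_rot: [0.985, -0.175, -0.002, -0.001]
contact_force: [-0.2, -1.0, -2.1]
width: 0.0199
gripper_force: 40.0
```

Run:
```python
from plan import *
a=tcp(110,-72,.06);b=(np.r_[a[0][:2],.285],a[1]);rows([b,a,tcp(110,-72,0)])
```

```text
-0.1714 -0.6169 -0.0082 -0.005 0  | [0.518 0.314 0.285] yaw -19.8
0.0000 -0.0000 0.0650 0.000 0  | [0.518 0.314 0.22 ] yaw -19.8
0.0344 -0.0000 0.0491 0.000 0  | [0.55  0.302 0.171] yaw -19.8
```

In the tool's units: -0.0006 m is -0.012, -0.0441 m is -0.882.

{"method": "drive_effector", "body": {"deltas": [[[-0.244,-0.882,-0.012,0,0],[-0.244,-0.882,-0.012,0,0],[-0.244,-0.882,-0.012,0,0],[-0.244,-0.882,-0.012,0,0],[-0.244,-0.882,-0.012,0,0],[-0.244,-0.882,-0.012,0,0],[-0.244,-0.882,-0.012,0,0]]]}}

```text
t: 16.1
position: [0.4909, -0.0042, 0.2816]
ee_rot: [0.985, -0.172, -0.002, 0.0]
contact_force: [1.0, -0.5, -1.8]
width: 0.0197
gripper_force: 40.0
```

{"method": "drive_effector", "body": {"deltas": [[[-0.244,-0.882,-0.012,0,0],[-0.244,-0.882,-0.012,0,0],[-0.244,-0.882,-0.012,0,0],[-0.244,-0.882,-0.012,0,0],[-0.244,-0.882,-0.012,0,0],[-0.244,-0.882,-0.012,0,0],[-0.244,-0.882,-0.012,0,0],[0,0,0,0,0]]]}}

```text
t: 16.9
position: [0.5157, 0.3176, 0.2849]
ee_rot: [0.985, -0.17, -0.002, 0.001]
contact_force: [-0.1, -0.6, -0.5]
width: 0.02
gripper_force: 40.0
```

{"method": "drive_effector", "body": {"deltas": [[[0,0,0.7,0,0],[0,0,0.6,0,0],[0,0,0,0,0],[0,0,0,0,0]]]}}

```text
t: 17.3
position: [0.5161, 0.3124, 0.2218]
ee_rot: [0.985, -0.172, -0.001, 0.001]
contact_force: [-0.6, -0.6, -0.0]
width: 0.0203
gripper_force: 40.0
```

Run:
```python
from plan import *
from plant import robot
a=tcp(110,-72,.06);rows([a,tcp(110,-72,0)]);print(robot.get_state()["joint_pos"].round(2))
t=robot.read_camera("top");np.savez("top7.npz",**t);cv2.imwrite("pics/t7.png",cv2.resize(t["pixels"][90:270,60:240,::-1],(600,600),interpolation=2))
W=cloud(t);print("eye px",proj(t,np.r_[f2w(.6285,-.4136),.294]))
```

```text
0.0013 -0.0018 0.0018 -0.001 0  | [0.518 0.314 0.22 ] yaw -19.8
0.0344 -0.0000 0.0491 0.000 0  | [0.55  0.302 0.171] yaw -19.8
[ 0.52  0.36  1.65 -0.    1.13  2.44]
eye px (np.float64(96.65255328243862), np.float64(137.93120406105987))
```

View pics/t7.png

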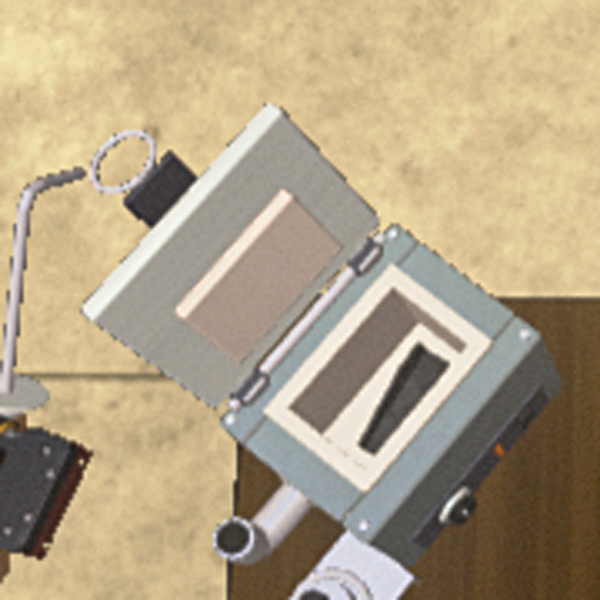

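The picture shows the prong tip at crop (82,172), about (84.8,141.6) in the full image, just outside the ring, whose centre is at crop (122,162), about (96.6,138.6). Before inserting I'll compare the tip's expected position with the observed one.

Run:
```python
from plan import *
from plant import robot
s=robot.get_state();p=s["position"];y=np.radians(-19.7)
t=load("top7");W=cloud(t)
tip=lambda p:p+np.array([.1805*np.cos(y),.1805*np.sin(y),.1115]);print("tip expected px",proj(t,tip(p)),"bend",proj(t,p+np.array([.150*np.cos(y),.150*np.sin(y),.154])))
d=W-p;u=d[...,0]*np.cos(y)+d[...,1]*np.sin(y);v=-d[...,0]*np.sin(y)+d[...,1]*np.cos(y)
m=(u>.07)&(u<.2)&(abs(v)<.025)&(d[...,2]>.05)&(d[...,2]<.2)
for a in np.arange(.08,.21,.01):
    k=m&(abs(u-a)<.005)
    if k.sum(): print("u%.2f n%d z[%.3f %.3f] v %.4f"%(a,k.sum(),d[...,2][k].min(),d[...,2][k].max(),v[k].mean()))
# ring refit
P=W[124:154,86:116].reshape(-1,3);P=P[P[:,2]>.27];f=np.c_[np.array([w2f(*q[:2]) for q in P]),P[:,2]]
Q=f[(f[:,0]>.602)&(f[:,0]<.66)&(abs(f[:,1]+.4136)<.026)];print("ring f",(Q.min(0)+Q.max(0))/2,Q.min(0),Q.max(0),len(Q))
q=tcp(110,-72,0)[0];print("inserted tip px",proj(t,tip(q)),"mid",proj(t,q+np.array([.168*np.cos(y),.168*np.sin(y),.1295])))
```

```text
tip expected px (np.float64(82.20965529267906), np.float64(141.47017316011278)) bend (np.float64(64.71525153246091), np.float64(146.9189383976256))
u0.08 n25 z[0.098 0.107] v -0.0027
u0.09 n24 z[0.104 0.114] v -0.0031
u0.10 n27 z[0.111 0.123] v -0.0030
u0.11 n40 z[0.063 0.129] v -0.0096
u0.12 n48 z[0.063 0.136] v -0.0097
u0.13 n39 z[0.064 0.144] v -0.0087
u0.14 n33 z[0.064 0.147] v -0.0072
u0.15 n27 z[0.063 0.150] v -0.0054
u0.16 n23 z[0.134 0.149] v -0.0033
u0.17 n24 z[0.117 0.141] v -0.0037
u0.18 n33 z[0.070 0.125] v -0.0086
u0.19 n36 z[0.066 0.089] v -0.0030
u0.20 n16 z[0.062 0.087] v -0.0001
ring f [ 0.62617771 -0.41347     0.29648429] [ 0.60209362 -0.43631513  0.28252669] [ 0.65026179 -0.39062486  0.31044189] 132
inserted tip px (np.float64(100.26523309796042), np.float64(136.49946752593715)) mid (np.float64(94.09637628175679), np.float64(138.2842271574602))
```

In the tool's units: 0.012 m is 0.24, 0.0085 m is 0.17.

{"method": "drive_effector", "body": {"deltas": [[[0.02,-0.08,0.04,0,0],[0.17,0,0.24,0,0],[0.17,0,0.24,0,0],[0,0,0,0,0]]]}}

```text
t: 17.75
position: [0.5352, 0.3097, 0.195]
ee_rot: [0.985, -0.173, -0.001, 0.001]
contact_force: [-0.7, -0.2, -2.1]
width: 0.02
gripper_force: 40.0
```

{"method": "drive_effector", "body": {"deltas": [[[0.17,0,0.25,0,0],[0.18,0,0.25,0,0],[0,0,0,0,0],[0,0,0,0,0]]]}}

```text
t: 18.15
position: [0.5515, 0.3046, 0.1714]
ee_rot: [0.985, -0.173, -0.001, 0.0]
contact_force: [-0.3, -0.9, -0.7]
width: 0.0197
gripper_force: 40.0
```

Run:
```python
from plan import *
from plant import robot
s=robot.get_state();p=s["position"];y=np.radians(-19.7)
t=robot.read_camera("top");np.savez("top8.npz",**t);W=cloud(t);w0=load("top7")
rows([tcp(110,-72,0)])
d=W-p;u=d[...,0]*np.cos(y)+d[...,1]*np.sin(y);v=-d[...,0]*np.sin(y)+d[...,1]*np.cos(y)
m=(u>.07)&(u<.2)&(abs(v)<.02)&(d[...,2]>.05)&(d[...,2]<.2)
for a in (.08,.09,.1,.15,.16,.17,.18):
    k=m&(abs(u-a)<.005)
    if k.sum(): print("u%.2f n%d z[%.3f %.3f] v %.4f"%(a,k.sum(),d[...,2][k].min(),d[...,2][k].max(),v[k].mean()))
print("bend px",proj(t,p+np.array([.150*np.cos(y),.150*np.sin(y),.154])))
P=W[124:154,84:116];print((P[...,2]>.33).sum());c=P[P[...,2]>.27];print(c.mean(0))
g=t["pixels"][126:154,82:112].mean(2).astype(int)
for r in g[::1]: print(''.join('#' if x>205 else '+' if x>170 else '.' if x>110 else ' ' for x in r))
```

```text
-0.0003 0.0031 0.0011 -0.001 0  | [0.55  0.302 0.171] yaw -19.8
u0.08 n28 z[0.097 0.119] v -0.0049
u0.09 n24 z[0.106 0.117] v -0.0034
u0.10 n21 z[0.110 0.123] v -0.0020
u0.15 n41 z[0.122 0.153] v -0.0035
u0.16 n33 z[0.115 0.151] v -0.0058
u0.17 n23 z[0.115 0.141] v -0.0003
u0.18 n33 z[0.110 0.128] v 0.0037
bend px (np.float64(83.6479660952358), np.float64(140.61628471624795))
0
[0.69752973 0.22846301 0.3027136 ]
++++++++++++++++++++++++++++++
++++++++++++++++++++++++.+++++
+++++++++++++++++++++.....++++
+++++++++++++++######.....++++
++++++++++++.####++##++...++++
+++++++++++###+.++++..#+..++++
++++++++++##+.++++++++##.+++++
##+++++++##+ ++++++++++#.+++++
##++++++#+++++++...++++#.+++++
##++++++#.++........+++#++++..
#+++++.........     +++#+++.  
++++++++....       .++++.+.   
+++++++..      +++++++#+ +    
+++.++...  +++.++++++.#+ .    
++++#+..+++++++++++++++.      
++.##..+++++++++++++++.       
++.#+.. ++++++++++++++        
++##+.. ++++++++.+#++.        
+.##..+.++++++.+.##+.         
+.#+.+#+++++++.###+.          
++#+.++#######+#+.            
+##+.+++.+####+.+             
+#++ ++++++++++.              
+##. ++++++++++.              
.#+. ++++++++++               
.#+. ++++++++++               
.#+.++#+++++++++             .
.#+.+++++++++++++           .#
```

The prong is through the ring, with its tip past the ring's centre and no force. Next come the swing rows.

Run:
```python
from plan import *
w=[(107,-72),(104,-72),(101,-70),(98,-67),(95,-64),(92,-60),(89,-55),(86,-50),(82,-44),(78,-38),(74,-32),(70,-26),(66,-20),(62,-14),(58,-8),(54,-3)]
rows([tcp(a,b) for a,b in w],tcp(110,-72))
```

```text
-0.0021 0.0065 -0.0050 0.000 0  | [0.546 0.297 0.176] yaw -19.8
-0.0022 0.0067 -0.0047 0.000 0  | [0.542 0.291 0.181] yaw -19.8
-0.0022 0.0130 -0.0043 -0.035 0  | [0.535 0.28  0.185] yaw -17.8
-0.0023 0.0161 -0.0039 -0.052 0  | [0.528 0.265 0.189] yaw -14.8
-0.0028 0.0161 -0.0035 -0.052 0  | [0.521 0.25  0.192] yaw -11.8
-0.0030 0.0191 -0.0031 -0.070 0  | [0.515 0.232 0.195] yaw -7.8
-0.0034 0.0220 -0.0027 -0.087 0  | [0.508 0.211 0.198] yaw -2.8
-0.0040 0.0217 -0.0023 -0.087 0  | [0.503 0.189 0.2  ] yaw 2.2
-0.0062 0.0265 -0.0023 -0.105 0  | [0.498 0.163 0.203] yaw 8.2
-0.0071 0.0258 -0.0016 -0.105 0  | [0.495 0.136 0.204] yaw 14.2
-0.0079 0.0250 -0.0008 -0.105 0  | [0.493 0.11  0.205] yaw 20.2
-0.0086 0.0240 0.0000 -0.105 0  | [0.493 0.084 0.205] yaw 26.2
-0.0092 0.0230 0.0008 -0.105 0  | [0.495 0.06  0.204] yaw 32.2
-0.0096 0.0218 0.0016 -0.105 0  | [0.499 0.036 0.203] yaw 38.2
-0.0098 0.0207 0.0024 -0.105 0  | [0.504 0.014 0.2  ] yaw 44.2
-0.0101 0.0165 0.0031 -0.087 0  | [ 0.508 -0.005  0.197] yaw 49.2
```

Create lid.py:
```python
from h import *
from plant import robot
# lid angle from large planar lid points in top/scene views, furnace frame
for n in("top","scene"):
    c=robot.read_camera(n);W=cloud(c).reshape(-1,3);C=c["pixels"].reshape(-1,3).astype(int)
    f=np.c_[W[:,0]*np.cos(A)+W[:,1]*np.sin(A),-W[:,0]*np.sin(A)+W[:,1]*np.cos(A),W[:,2]]
    m=(abs(f[:,1]+.4136)<.086)&(f[:,2]>.172)&(f[:,0]>.36)&(f[:,0]<.70)&(np.ptp(C,1)<45)&(C.mean(1)>110)
    q=f[m];a=np.degrees(np.arctan2(q[:,2]-.166,-(q[:,0]-.5295)));r=np.hypot(q[:,0]-.5295,q[:,2]-.166);k=(r>.04)&(r<.135)
    h,e=np.histogram(a[k],bins=np.arange(-2,125,3));i=np.argsort(h)[-3:][::-1];print(n,k.sum(),[(e[j]+1.5,h[j]) for j in i])
print(robot.get_state()["contact_force"].round(1))
```

```text
(no output)
```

{"method": "drive_effector", "body": {"deltas": [[[-0.04,0.13,-0.1,0,0],[-0.04,0.13,-0.1,0,0],[-0.04,0.26,-0.09,-0.14,0],[-0.05,0.32,-0.08,-0.208,0],[-0.06,0.32,-0.07,-0.208,0],[-0.06,0.38,-0.06,-0.28,0],[0,0,0,0,0]]]}}

```text
t: 18.9
position: [0.5131, 0.235, 0.1982]
ee_rot: [0.998, -0.069, -0.002, -0.001]
contact_force: [-7.6, 6.0, 0.6]
width: 0.0201
gripper_force: 39.8
```

```bash
python3 lid.py; python3 -c "
from plan import *
rows([tcp(92,-60)])"
```

```text
top 1071 [(np.float64(83.5), np.int64(493)), (np.float64(80.5), np.int64(131)), (np.float64(77.5), np.int64(120))]
scene 2249 [(np.float64(83.5), np.int64(1025)), (np.float64(74.5), np.int64(282)), (np.float64(86.5), np.int64(256))]
[-7.   3.8 -0. ]
0.0016 0.0034 0.0026 -0.003 0  | [0.515 0.232 0.195] yaw -7.8
```

Create lid2.py:
```python
from plan import *
from plant import robot
def side(c,lab):
    W=cloud(c).reshape(-1,3);f=np.c_[W[:,0]*np.cos(A)+W[:,1]*np.sin(A),-W[:,0]*np.sin(A)+W[:,1]*np.cos(A),W[:,2]]
    C=c["pixels"].reshape(-1,3).astype(int)
    m=(abs(f[:,1]+.4136)<.080)&(abs(f[:,1]+.4136)>.05)&(f[:,2]>.19)&(f[:,0]>.36)&(f[:,0]<.66)&(np.ptp(C,1)<40)&(C.mean(1)>120);q=f[m]
    if len(q)<30: print(lab,"few");return
    p=q[:,[0,2]];
    for i in range(6):
        c0=np.median(p,0) if i==0 else p.mean(0);v=np.linalg.svd(p-c0,full_matrices=False)[2][0];n=np.array([-v[1],v[0]]);p=p[abs((p-c0)@n)<(.012 if i<3 else .004)]
    if v[1]<0:v=-v
    print(lab,len(q),len(p),"theta %.1f"%np.degrees(np.arctan2(v[1],-v[0])),"mean",c0.round(3))
def prong(c,lab):
    s=robot.get_state();p=s["position"];R=Ro.from_quat(s["ee_rot"]).as_matrix();y=np.arctan2(R[1,0],R[0,0])
    e=np.array([.180*np.cos(y),.180*np.sin(y),.112])+p;b=np.array([.150*np.cos(y),.150*np.sin(y),.154])+p
    for nm,x in(("tip",e),("mid",.35*b+.65*e)): print(lab,nm,"f",w2f(*x[:2]).round(4),x[2].round(4))
if __name__=="__main__":
    for n in("top","scene"): side(load(n+"0"),n+"0"); side(robot.read_camera(n),n)
    prong(None,"exp");print(robot.get_state()["contact_force"].round(1))
```

```bash
python3 lid2.py
```

Run:
```python
from plan import *
from plant import robot
t=robot.read_camera("top");W=cloud(t);
k=(W[...,2]>.29)&(W[...,2]<.36)
f=np.stack([W[...,0]*np.cos(A)+W[...,1]*np.sin(A),-W[...,0]*np.sin(A)+W[...,1]*np.cos(A),W[...,2]],-1)
m=k&(abs(f[...,1]+.4136)<.06)&(f[...,0]>.5)&(f[...,0]<.65)
v,u=np.where(m);print(u.min(),u.max(),v.min(),v.max())
for r in range(v.min(),v.max()+1):
    print(r,''.join('%2d'%min(99,int(W[r,c,2]*1000-270)) if W[r,c,2]>.27 and m[r,c] else ' .' for c in range(u.min(),u.max()+1)))
th=np.radians(84);e=eye(th);print("eye84",e,proj(t,np.r_[f2w(e[0],YE),e[1]]));th=np.radians(98);e=eye(th);print("eye98",e,proj(t,np.r_[f2w(e[0],YE),e[1]]))
```

```text
top0 1205 1039 theta 110.6 mean [0.559 0.248]
top 317 131 theta 98.3 mean [0.522 0.298]
scene0 951 785 theta 110.6 mean [0.557 0.245]
scene 948 756 theta 86.1 mean [0.52  0.251]
exp tip f [ 0.5908 -0.4174] 0.3099
exp mid f [ 0.5856 -0.4083] 0.3246
[-6.6  4.2 -0.4]
98 156 139 192
139  . . . . . . . . . . . . . .565555555557 . . . . . . . . . . . . . . . . . . . . . . . . . . . . . . . . . . . . . . .
140  . . . . . . . . . . .5657565757545857565853 . . . . . . . . . . . . . . . . . . . . . . . . . . . . . . . . . . . . .
141  . . . . . . . . .575557545553525356535556585855 . . . . . . . . . . . . . . . . . . . . . . . . . . . . . . . . . . .
142  . . . . . . . .575856555541 . . . . . . .54545655 . . . . . . . . . . . . . . . . . . . . . . . . . . . . . . . . . .
143  . . . . . . .575758555048454341 . . . . . . .565354 . . . . . . . . . . . . . . . . . . . . . . . . . .3432 . . . . .
144  . . . . . .56585459575551494642 . . . . . . . .575653 . . . . . . . . . . . . . . . . . . . . . . . .31323331 . . . .
145  . . . . .5668676565575853484539 . . . . . . . .51545453 . . . . . . . . . . .
[... 5309 characters left out ...]
 . . . . . . . . . .
189  . . . . . . . . . . . . . . .293232302829262321 . . . . . . . . . . . . . . . . . . . . . . . . . . . . . . . . . . .
190  . . . . . . . . . . . . . . . . .3329302520 . . . . . . . . . . . . . . . . . . . . . . . . . . . . . . . . . . . . .
191  . . . . . . . . . . . . . . . . . .312920 . . . . . . . . . . . . . . . . . . . . . . . . . . . . . . . . . . . . . .
192  . . . . . . . . . . . . . . . . . . .2122 . . . . . . . . . . . . . . . . . . . . . . . . . . . . . . . . . . . . . .
eye84 [0.56312871 0.3243828 ] (np.float64(114.45035428320173), np.float64(150.8017768645505))
eye98 [0.60044606 0.31154263] (np.float64(103.20892104955908), np.float64(142.4406856388618))
```

The lid coasted ahead to about 85°, and the prong now sits at the rear of the ring, still through it. I'll carry on more slowly.

Run:
```python
from plan import *
rows([tcp(a,b) for a,b in [(90,-58),(87,-55),(84,-52),(82,-49),(80,-45),(78,-41),(76,-37),(74,-33)]])
```

```text
-0.0011 0.0143 0.0006 -0.037 0  | [0.511 0.222 0.197] yaw -5.8
-0.0041 0.0159 -0.0024 -0.052 0  | [0.505 0.206 0.2  ] yaw -2.8
-0.0045 0.0158 -0.0020 -0.052 0  | [0.5   0.191 0.202] yaw 0.2
-0.0032 0.0134 -0.0011 -0.052 0  | [0.497 0.177 0.203] yaw 3.2
-0.0032 0.0162 -0.0009 -0.070 0  | [0.494 0.161 0.204] yaw 7.2
-0.0035 0.0160 -0.0007 -0.070 0  | [0.493 0.145 0.204] yaw 11.2
-0.0038 0.0157 -0.0005 -0.070 0  | [0.492 0.129 0.205] yaw 15.2
-0.0041 0.0154 -0.0003 -0.070 0  | [0.492 0.113 0.205] yaw 19.2
```

The rows are not in the units I measure in: shifts go in shares of 50 mm and turns go in units of 0.25 rad. I convert before sending: 0.016 m is 0.32, 0.0143 m is 0.286, -0.07 rad is -0.28.

{"method": "drive_effector", "body": {"deltas": [[[-0.02,0.286,0,-0.148,0],[-0.08,0.32,-0.04,-0.208,0],[-0.09,0.32,-0.04,-0.208,0],[-0.06,0.268,-0.02,-0.208,0],[-0.06,0.32,-0.02,-0.28,0],[0,0,0,0,0]]]}}

```text
t: 19.75
position: [0.4966, 0.1592, 0.2042]
ee_rot: [0.998, 0.063, 0.001, 0.0]
contact_force: [-0.1, 0.0, -1.3]
width: 0.0198
gripper_force: 40.0
```

```bash
python3 lid2.py
```

```text
top0 1205 1039 theta 110.6 mean [0.559 0.248]
top 678 139 theta 75.6 mean [0.462 0.428]
scene0 951 785 theta 110.6 mean [0.557 0.245]
scene 701 469 theta 75.8 mean [0.51  0.235]
exp tip f [ 0.5586 -0.4221] 0.316
exp mid f [ 0.5512 -0.4146] 0.3307
[-0.3 -0.1 -0.9]
```

Run:
```python
from plan import *
rows([tcp(a,b) for a,b in [(78,-41),(76,-37),(74,-33),(72,-29),(70,-25),(68,-21),(66,-17),(64,-13),(62,-10),(60,-7),(58,-4),(56,-2),(54,0),(52,0),(50,0),(48,0)]],tcp(80,-45))
```

```text
-0.0035 0.0160 -0.0007 -0.070 0  | [0.493 0.145 0.204] yaw 11.2
-0.0038 0.0157 -0.0005 -0.070 0  | [0.492 0.129 0.205] yaw 15.2
-0.0041 0.0154 -0.0003 -0.070 0  | [0.492 0.113 0.205] yaw 19.2
-0.0043 0.0151 -0.0001 -0.070 0  | [0.493 0.097 0.205] yaw 23.2
-0.0045 0.0148 0.0001 -0.070 0  | [0.495 0.082 0.205] yaw 27.2
-0.0047 0.0144 0.0003 -0.070 0  | [0.497 0.067 0.205] yaw 31.2
-0.0048 0.0140 0.0005 -0.070 0  | [0.5   0.052 0.204] yaw 35.2
-0.0049 0.0137 0.0007 -0.070 0  | [0.504 0.038 0.204] yaw 39.2
-0.0052 0.0103 0.0009 -0.052 0  | [0.506 0.027 0.203] yaw 42.2
-0.0052 0.0100 0.0011 -0.052 0  | [0.509 0.016 0.202] yaw 45.2
-0.0052 0.0097 0.0013 -0.052 0  | [0.512 0.005 0.2  ] yaw 48.2
-0.0053 0.0064 0.0015 -0.035 0  | [ 0.514 -0.003  0.199] yaw 50.2
-0.0053 0.0062 0.0017 -0.035 0  | [ 0.515 -0.011  0.197] yaw 52.2
-0.0053 -0.0000 0.0018 0.000 0  | [ 0.512 -0.015  0.195] yaw 52.2
-0.0053 -0.0000 0.0020 0.000 0  | [ 0.509 -0.019  0.193] yaw 52.2
-0.0052 -0.0000 0.0022 0.000 0  | [ 0.505 -0.023  0.191] yaw 52.2
```

{"method": "drive_effector", "body": {"deltas": [[[-0.07,0.32,-0.014,-0.28,0],[-0.076,0.314,-0.01,-0.28,0],[-0.082,0.308,-0.006,-0.28,0],[0,0,0,0,0]]]}}

```text
t: 20.25
position: [0.4952, 0.1116, 0.205]
ee_rot: [0.986, 0.166, 0.0, 0.0]
contact_force: [-1.1, -1.0, -1.3]
width: 0.0197
gripper_force: 40.0
```

```bash
python3 lid2.py
```

```text
top0 1205 1039 theta 110.6 mean [0.559 0.248]
top 847 199 theta 67.8 mean [0.42  0.503]
scene0 951 785 theta 110.6 mean [0.557 0.245]
scene 631 126 theta 56.2 mean [0.448 0.354]
exp tip f [ 0.5434 -0.4207] 0.3169
exp mid f [ 0.5346 -0.415 ] 0.3316
[ 0.4 -0.4 -1.4]
```

Create lid3.py:
```python
from plan import *
from plant import robot
from lid2 import prong
for n in("top","scene"):
    c=robot.read_camera(n);W=cloud(c).reshape(-1,3);C=c["pixels"].reshape(-1,3).astype(int)
    f=np.c_[W[:,0]*np.cos(A)+W[:,1]*np.sin(A),-W[:,0]*np.sin(A)+W[:,1]*np.cos(A),W[:,2]]
    r=np.hypot(f[:,0]-.5295,f[:,2]-.166);m=(f[:,1]+.4136>-.084)&(f[:,1]+.4136<.084)&(r<.14)&(f[:,2]>.178)&(np.ptp(C,1)<45)&(C.mean(1)>90)
    p=f[m][:,[0,2]]-[.5295,.166];best=(0,)
    # Hough over lid angle: under face (offset 0 / insert) or top face (offset 16 mm)
    for th in np.arange(0,112,.5):
        t=np.radians(th);o=p@np.array([np.sin(t),np.cos(t)])
        for nm,k in(("under",abs(o)<.002),("top",abs(o-.016)<.002)):
            if k.sum()>best[0]: best=(k.sum(),th,nm)
    print(n,m.sum(),best)
prong(None,"exp");print(robot.get_state()["contact_force"].round(1))
```

```bash
python3 lid3.py
```

```text
top 864 (np.int64(300), np.float64(75.5), 'under')
scene 1553 (np.int64(506), np.float64(75.5), 'under')
exp tip f [ 0.5437 -0.4202] 0.3168
exp mid f [ 0.5349 -0.4145] 0.3315
[-0.3 -0.4 -1.6]
```

In the tool's units: 0.0151 m is 0.302, 0.0148 m is 0.296, -0.07 rad is -0.28.

{"method": "drive_effector", "body": {"deltas": [[[-0.086,0.302,0,-0.28,0],[-0.09,0.296,0,-0.28,0],[-0.094,0.288,0.006,-0.28,0],[-0.096,0.28,0.01,-0.28,0],[0,0,0,0,0]]]}}

```text
t: 20.95
position: [0.5038, 0.0514, 0.2039]
ee_rot: [0.953, 0.303, 0.0, 0.0]
contact_force: [0.6, 0.4, -1.4]
width: 0.0196
gripper_force: 40.0
```

```bash
python3 lid3.py
```

```text
top 524 (np.int64(169), np.float64(72.0), 'under')
scene 851 (np.int64(359), np.float64(70.5), 'under')
exp tip f [ 0.5219 -0.4185] 0.3158
exp mid f [ 0.5119 -0.4154] 0.3305
[-0.5 -0.3 -1. ]
```

{"method": "drive_effector", "body": {"deltas": [[[-0.098,0.274,0.014,-0.28,0],[-0.104,0.206,0.018,-0.208,0],[-0.104,0.2,0.02,-0.208,0],[-0.104,0.194,0.026,-0.208,0],[0,0,0,0,0]]]}}

```text
t: 21.55
position: [0.5161, 0.0052, 0.1999]
ee_rot: [0.913, 0.408, 0.0, -0.0]
contact_force: [-0.8, 0.8, -1.3]
width: 0.0199
gripper_force: 40.0
```

```bash
python3 lid3.py
```

```text
top 215 (np.int64(78), np.float64(63.0), 'top')
scene 693 (np.int64(253), np.float64(62.5), 'under')
exp tip f [ 0.5001 -0.4168] 0.3119
exp mid f [ 0.4897 -0.416 ] 0.3266
[-0.6 -0.4 -0.9]
```

Run:
```python
from plan import *
rows([tcp(a,0) for a in [45,42,39,36,33,30,27,24,21,18,15,12,9,7,5,3,1,-1,-3,-5]],tcp(48,0))
```

```text
-0.0077 0.0000 0.0037 0.000 0  | [ 0.501 -0.029  0.188] yaw 52.2
-0.0074 0.0000 0.0040 0.000 0  | [ 0.496 -0.035  0.183] yaw 52.2
-0.0072 0.0000 0.0044 0.000 0  | [ 0.492 -0.041  0.179] yaw 52.2
-0.0070 0.0000 0.0048 0.000 0  | [ 0.487 -0.046  0.174] yaw 52.2
-0.0067 -0.0000 0.0052 0.000 0  | [ 0.483 -0.052  0.169] yaw 52.2
-0.0064 -0.0000 0.0055 0.000 0  | [ 0.479 -0.057  0.164] yaw 52.2
-0.0061 0.0000 0.0058 0.000 0  | [ 0.476 -0.062  0.158] yaw 52.2
-0.0058 0.0000 0.0062 0.000 0  | [ 0.472 -0.066  0.152] yaw 52.2
-0.0055 0.0000 0.0064 0.000 0  | [ 0.469 -0.071  0.145] yaw 52.2
-0.0052 -0.0000 0.0067 0.000 0  | [ 0.465 -0.075  0.138] yaw 52.2
-0.0048 0.0000 0.0070 0.000 0  | [ 0.463 -0.079  0.131] yaw 52.2
-0.0044 0.0000 0.0072 0.000 0  | [ 0.46  -0.082  0.124] yaw 52.2
-0.0040 -0.0000 0.0075 0.000 0  | [ 0.457 -0.085  0.117] yaw 52.2
-0.0025 -0.0000 0.0051 0.000 0  | [ 0.456 -0.087  0.112] yaw 52.2
-0.0023 0.0000 0.0052 0.000 0  | [ 0.454 -0.089  0.107] yaw 52.2
-0.0021 -0.0000 0.0052 0.000 0  | [ 0.453 -0.091  0.101] yaw 52.2
-0.0019 -0.0000 0.0053 0.000 0  | [ 0.452 -0.092  0.096] yaw 52.2
-0.0017 0.0000 0.0054 0.000 0  | [ 0.451 -0.094  0.091] yaw 52.2
-0.0016 -0.0000 0.0054 0.000 0  | [ 0.45  -0.095  0.085] yaw 52.2
-0.0014 0.0000 0.0055 0.000 0  | [ 0.449 -0.096  0.08 ] yaw 52.2
```

{"method": "drive_effector", "body": {"deltas": [[[-0.106,0.128,0.03,-0.14,0],[-0.106,0.124,0.034,-0.14,0],[-0.106,0,0.036,0,0],[-0.106,0,0.04,0,0],[-0.104,0,0.044,0,0],[0,0,0,0,0]]]}}

```text
t: 22.25
position: [0.5078, -0.0239, 0.1904]
ee_rot: [0.898, 0.44, -0.001, -0.0]
contact_force: [-0.3, 0.0, -1.2]
width: 0.02
gripper_force: 40.0
```

```bash
python3 lid3.py
```

```text
top 935 (np.int64(678), np.float64(52.5), 'top')
scene 485 (np.int64(203), np.float64(52.5), 'under')
exp tip f [ 0.4729 -0.4164] 0.3027
exp mid f [ 0.4624 -0.4164] 0.3174
[-0.2 -0.5 -1.2]
```

In the tool's units: -0.0077 m is -0.154, -0.0074 m is -0.148.

{"method": "drive_effector", "body": {"deltas": [[[-0.154,0,0.074,0,0],[-0.148,0,0.08,0,0],[-0.144,0,0.088,0,0],[-0.14,0,0.096,0,0],[-0.134,0,0.104,0,0],[-0.128,0,0.11,0,0],[0,0,0,0,0]]]}}

```text
t: 23.05
position: [0.4816, -0.0578, 0.1622]
ee_rot: [0.898, 0.44, -0.001, -0.001]
contact_force: [-0.1, -0.2, -0.9]
width: 0.0197
gripper_force: 40.0
```

```bash
python3 lid3.py
```

```text
top 2450 (np.int64(1702), np.float64(34.0), 'top')
scene 151 (np.int64(71), np.float64(34.0), 'under')
exp tip f [ 0.4305 -0.4166] 0.275
exp mid f [ 0.42   -0.4166] 0.2897
[ 0.5  0.1 -0.3]
```

{"method": "drive_effector", "body": {"deltas": [[[-0.122,0,0.116,0,0],[-0.116,0,0.124,0,0],[-0.11,0,0.128,0,0],[-0.104,0,0.134,0,0],[0,0,0,0,0]]]}}

```text
t: 23.65
position: [0.4676, -0.0755, 0.1369]
ee_rot: [0.898, 0.44, -0.001, -0.001]
contact_force: [-0.2, 0.6, -1.1]
width: 0.0201
gripper_force: 40.0
```

```bash
python3 lid3.py
```

```text
top 3069 (np.int64(2132), np.float64(22.0), 'top')
scene 212 (np.int64(102), np.float64(22.5), 'top')
exp tip f [ 0.4078 -0.4165] 0.2498
exp mid f [ 0.3973 -0.4165] 0.2645
[ 0.1 -0.4 -0.5]
```

In the tool's units: 0.0075 m is 0.15, 0.0072 m is 0.144.

{"method": "drive_effector", "body": {"deltas": [[[-0.096,0,0.14,0,0],[-0.088,0,0.144,0,0],[-0.08,0,0.15,0,0],[-0.05,0,0.102,0,0],[0,0,0,0,0]]]}}

```text
t: 24.25
position: [0.4583, -0.0877, 0.1103]
ee_rot: [0.898, 0.44, -0.001, -0.001]
contact_force: [-0.1, -0.6, -0.7]
width: 0.0198
gripper_force: 40.0
```

```bash
python3 lid3.py
```

```text
top 3528 (np.int64(2380), np.float64(11.0), 'top')
scene 484 (np.int64(422), np.float64(12.0), 'top')
exp tip f [ 0.3923 -0.4165] 0.2231
exp mid f [ 0.3818 -0.4165] 0.2378
[ 0.3 -0.6 -1.5]
```

{"method": "drive_effector", "body": {"deltas": [[[-0.046,0,0.104,0,0],[-0.04,0,0.104,0,0],[-0.04,0,0.106,0,0],[0,0,0,0,0]]]}}

```text
t: 24.75
position: [0.4547, -0.0925, 0.0947]
ee_rot: [0.898, 0.44, -0.001, -0.001]
contact_force: [-0.2, -0.7, -1.7]
width: 0.0195
gripper_force: 40.0
```

```bash
python3 lid3.py
```

```text
top 3682 (np.int64(2460), np.float64(5.5), 'top')
scene 677 (np.int64(597), np.float64(6.5), 'top')
exp tip f [ 0.3859 -0.4164] 0.2073
exp mid f [ 0.3754 -0.4164] 0.222
[-0.7  0.4 -1.4]
```

{"method": "drive_effector", "body": {"deltas": [[[-0.034,0,0.108,0,0],[-0.03,0,0.108,0,0],[0,0,0,0,0]]]}}

```text
t: 25.15
position: [0.4528, -0.095, 0.084]
ee_rot: [0.898, 0.44, -0.001, -0.0]
contact_force: [-0.9, 0.3, -1.1]
width: 0.0198
gripper_force: 40.0
```

```bash
python3 lid3.py
```

```text
top 3725 (np.int64(2563), np.float64(1.5), 'top')
scene 798 (np.int64(697), np.float64(2.5), 'top')
exp tip f [ 0.3827 -0.4163] 0.1965
exp mid f [ 0.3722 -0.4163] 0.2112
[ 0.5  0.4 -2.7]
```

{"method": "drive_effector", "body": {"deltas": [[[-0.028,0,0.11,0,0],[0,0,0,0,0]]]}}

```text
t: 25.45
position: [0.4523, -0.0962, 0.0788]
ee_rot: [0.898, 0.44, -0.0, -0.0]
contact_force: [0.4, -0.3, -1.6]
width: 0.02
gripper_force: 40.0
```

```bash
python3 lid3.py
```

```text
top 3662 (np.int64(2534), np.float64(0.0), 'top')
scene 868 (np.int64(747), np.float64(0.5), 'top')
exp tip f [ 0.3814 -0.4164] 0.1911
exp mid f [ 0.3709 -0.4164] 0.2058
[ 0.9 -1.1 -2.4]
```

{"method": "drive_effector", "body": {"deltas": [[[0,0,0.06,0,0],[0,0,0,0,0]]]}}

```text
t: 25.75
position: [0.4526, -0.0961, 0.076]
ee_rot: [0.898, 0.44, -0.0, -0.0]
contact_force: [0.2, -0.1, -1.4]
width: 0.0194
gripper_force: 40.0
```

{"method": "drive_effector", "body": {"deltas": [[[0,0,0.04,0,0],[0,0,0,0,0]]]}}

```text
t: 25.95
position: [0.4526, -0.0961, 0.0741]
ee_rot: [0.898, 0.44, -0.0, -0.0]
contact_force: [0.0, 0.6, -0.8]
width: 0.0197
gripper_force: 40.0
```

```bash
python3 lid3.py
```

```text
top 3198 (np.int64(1644), np.float64(0.0), 'top')
scene 904 (np.int64(739), np.float64(0.0), 'top')
exp tip f [ 0.3815 -0.4165] 0.1862
exp mid f [ 0.371  -0.4165] 0.2009
[ 0.3 -1.1 -1.8]
```

Create flat.py:
```python
from plan import *
from plant import robot
for n in("top","scene"):
    c=robot.read_camera(n);W=cloud(c).reshape(-1,3);C=c["pixels"].reshape(-1,3).astype(int)
    f=np.c_[W[:,0]*np.cos(A)+W[:,1]*np.sin(A),-W[:,0]*np.sin(A)+W[:,1]*np.cos(A),W[:,2]]
    m=(abs(f[:,1]+.4136)<.08)&(f[:,0]>.40)&(f[:,0]<.515)&(abs(f[:,2]-.186)<.02)&(C.mean(1)>110);q=f[m];k=np.polyfit(q[:,0],q[:,2],1)
    for i in range(4): q=q[abs(q[:,2]-np.polyval(k,q[:,0]))<.003];k=np.polyfit(q[:,0],q[:,2],1)
    print(n,len(q),"lid slope deg %.2f"%-np.degrees(k[0]),"z front %.4f rear %.4f"%tuple(np.polyval(k,[.4,.515])))
print(robot.get_state()["contact_force"].round(1))
```

```bash
python3 flat.py
```

```text
top 2885 lid slope deg 0.18 z front 0.1800 rear 0.1796
scene 752 lid slope deg 0.14 z front 0.1817 rear 0.1814
[ 0.4  0.1 -1.4]
```

{"method": "drive_effector", "body": {"deltas": [[[0,0,0.06,0,0],[0,0,0,0,0],[0,0,0,0,0]]]}}

```text
t: 26.45
position: [0.4535, -0.0961, 0.0716]
ee_rot: [0.898, 0.44, 0.001, 0.0]
contact_force: [3.1, 2.3, 2.6]
width: 0.0196
gripper_force: 40.0
```

```bash
python3 flat.py
```

```text
top 2882 lid slope deg 0.03 z front 0.1798 rear 0.1798
scene 774 lid slope deg 0.00 z front 0.1815 rear 0.1815
[1.6 2.3 3.6]
```

The lid is flat shut, with slope 0.0° and light pressure. I'll centre the prong and draw it out along its own axis.

{"method": "drive_effector", "body": {"deltas": [[[0,0,-0.12,0,0],[0,0,-0.12,0,0],[-0.172,0,-0.246,0,0],[-0.172,0,-0.246,0,0],[0,0,0,0,0]]]}}

```text
t: 27.05
position: [0.4424, -0.1109, 0.1097]
ee_rot: [0.898, 0.44, 0.001, 0.001]
contact_force: [-0.1, -1.0, -1.3]
width: 0.0197
gripper_force: 40.0
```

```bash
python3 flat.py
```

```text
top 2896 lid slope deg -0.04 z front 0.1797 rear 0.1798
scene 772 lid slope deg -0.01 z front 0.1814 rear 0.1814
[ 1.1  0.4 -0.7]
```

{"method": "drive_effector", "body": {"deltas": [[[-0.172,0,-0.246,0,0],[-0.23,0,-0.328,0,0],[-0.23,0,-0.328,0,0],[-0.6,0,-0.4,0,0],[-0.6,0,-0.4,0,0],[0,0,0,0,0]]]}}

```text
t: 27.75
position: [0.3856, -0.1846, 0.1955]
ee_rot: [0.898, 0.439, 0.001, 0.002]
contact_force: [1.0, -0.8, -2.1]
width: 0.0196
gripper_force: 40.0
```

```bash
python3 flat.py; python3 -c "
from h import *
rel(.468,-.3257,.28,6.95)"
```

```text
top 2874 lid slope deg 0.05 z front 0.1798 rear 0.1797
scene 861 lid slope deg -0.11 z front 0.1814 rear 0.1816
[ 0.3  0.8 -1.8]
t27.9 shift [-0.0625  0.1527 -0.0864] yaw 52.1 turn 0.789 q [-0.47  0.13  2.05  0.    0.97  0.19]
```

In the tool's units: -0.043 m is -0.86, 0.13 rad is 0.52.

{"method": "drive_effector", "body": {"deltas": [[[0,0,-0.86,0.52,0],[0,0,-0.86,0.52,0],[0,0,0,0.52,0],[0,0,0,0.52,0],[0,0,0,0.52,0],[0,0,0,0.556,0],[0,0,0,0,0],[0,0,0,0,0]]]}}

```text
t: 28.65
position: [0.386, -0.1815, 0.2783]
ee_rot: [0.998, 0.064, -0.001, -0.0]
contact_force: [-0.4, 0.8, -0.4]
width: 0.0201
gripper_force: 40.0
```

```bash
python3 -c "
from h import *
rel(.4681,-.3254,.2803,6.95)"
```

```text
t28.6 shift [ 0.0632  0.1532 -0.0022] yaw 7.3 turn 0.006 q [-0.47  0.02  1.95  0.    1.18  0.98]
```

{"method": "drive_effector", "body": {"deltas": [[[0.316,0.766,-0.01,0,0],[0.316,0.766,-0.01,0,0],[0.316,0.766,-0.01,0,0],[0.316,0.766,-0.01,0.024,0],[0,0,0,0,0],[0,0,0,0,0],[0,0,0,0,0]]]}}

```text
t: 29.35
position: [0.4669, -0.3253, 0.2804]
ee_rot: [0.998, 0.059, -0.001, -0.001]
contact_force: [0.8, 0.7, -1.5]
width: 0.02
gripper_force: 40.0
```

Run:
```python
from h import *
from plant import robot
rel(.4681,-.3254,.2803,6.95)
p=robot.get_state()["position"];yaw=np.radians(6.95)
for n in("scene","top"):
    c=robot.read_camera(n);P=cloud(c);d=P-p;u=d[...,0]*np.cos(yaw)+d[...,1]*np.sin(yaw);v=-d[...,0]*np.sin(yaw)+d[...,1]*np.cos(yaw)
    m=(u>.07)&(u<.21)&(abs(v)<.025)&(d[...,2]>.05)&(d[...,2]<.2)
    for a in np.arange(.08,.21,.02):
        k=m&(abs(u-a)<.004)
        if k.sum()>0: print("  u%.2f n%d z[%.3f %.3f] v %.4f"%(a,k.sum(),d[...,2][k].min(),d[...,2][k].max(),v[k].mean()))
```

```text
t29.4 shift [0.0012 0.0003 0.0001] yaw 6.8 turn -0.003 q [-0.63  0.25  1.67  0.    1.23  0.82]
  u0.10 n6 z[0.127 0.134] v -0.0023
  u0.12 n17 z[0.140 0.149] v -0.0008
  u0.16 n12 z[0.128 0.139] v -0.0006
  u0.08 n24 z[0.107 0.116] v 0.0001
  u0.10 n21 z[0.125 0.132] v -0.0003
  u0.12 n22 z[0.137 0.147] v -0.0000
  u0.14 n19 z[0.154 0.159] v -0.0004
  u0.16 n13 z[0.138 0.152] v 0.0007
  u0.18 n2 z[0.123 0.124] v -0.0005
```

The rod has pitched up about 4–5° in the grip. Its rear will touch the channel first, so I'll ease the grip and let the stand pivot it back.

In the tool's units: 0.0012 m is 0.024, 0.045 m is 0.9, -0.003 rad is -0.012.

{"method": "drive_effector", "body": {"deltas": [[[0.024,0,0.9,-0.012,0],[0,0,0.9,0,0],[0,0,0.9,0,0],[0,0,0.9,0,0],[0,0,0.6,0,0],[0,0,0.4,0,0],[0,0,0,0,0],[0,0,0,0,0]]], "grip_force": 40}}

```text
t: 30.25
position: [0.469, -0.326, 0.0517]
ee_rot: [0.998, 0.06, 0.0, 0.0]
contact_force: [-0.5, -1.5, -0.7]
width: 0.0197
gripper_force: 40.0
```

```bash
python3 -c "
from h import *
rel(.4681,-.3257,.023,6.95)"
```

```text
t30.2 shift [-0.0008 -0.0004  0.0287] yaw 6.9 turn -0.001 q [-0.63  0.54  1.83  0.    0.77  0.82]
```

{"method": "drive_effector", "body": {"deltas": [[[0,0,0.16,0,0],[0,0,0.08,0,0],[0,0,0,0,0]]], "grip_force": 10}}

```text
t: 30.55
position: [0.4687, -0.3263, 0.0392]
ee_rot: [0.998, 0.06, 0.0, 0.0]
contact_force: [0.1, -0.2, -1.5]
width: 0.0198
gripper_force: 10.0
```

{"method": "drive_effector", "body": {"deltas": [[[0,0,0.08,0,0],[0,0,0.08,0,0],[0,0,0,0,0]]]}}

```text
t: 30.85
position: [0.4684, -0.3261, 0.0305]
ee_rot: [0.998, 0.06, -0.0, -0.0]
contact_force: [-0.2, -0.8, -1.7]
width: 0.0199
gripper_force: 10.0
```

```bash
python3 -c "
from h import *
rel(.4681,-.3257,.023,6.95)"
```

```text
t30.9 shift [-0.0002 -0.0005  0.0075] yaw 6.9 turn -0.002 q [-0.63  0.58  1.84 -0.    0.73  0.82]
```

In the tool's units: 0.003 m is 0.06, 0.002 m is 0.04.

{"method": "drive_effector", "body": {"deltas": [[[0,0,0.06,0,0],[0,0,0.04,0,0],[0,0,0,0,0]]], "grip_force": 5}}

```text
t: 31.15
position: [0.4692, -0.3264, 0.0259]
ee_rot: [0.998, 0.06, 0.0, 0.0]
contact_force: [1.3, 0.3, -0.5]
width: 0.0203
gripper_force: 5.0
```

{"method": "drive_effector", "body": {"deltas": [[[0,0,0.04,0,0],[0,0,0,0,0],[0,0,0,0,0]]]}}

```text
t: 31.45
position: [0.4696, -0.3266, 0.0243]
ee_rot: [0.998, 0.06, 0.001, 0.0]
contact_force: [5.3, 1.2, 0.7]
width: 0.0201
gripper_force: 5.0
```

{"method": "drive_effector", "body": {"deltas": [[[0,0,0.02,0,0],[0,0,0,0,0],[0,0,0,0,0]]], "grip_force": 3}}

```text
t: 31.75
position: [0.469, -0.3264, 0.0231]
ee_rot: [0.998, 0.06, 0.0, 0.0]
contact_force: [4.8, 1.6, 2.2]
width: 0.0202
gripper_force: 3.0
```

Create rod.py:
```python
from h import *
from plant import robot
def ln(W,lab):
    b=[]
    for v in range(198,300):
        q=W[v,340:372];q=q[q[:,2]>.04]
        if len(q): i=np.argsort(q[:,2])[-3:];b.append(np.r_[v,q[i].mean(0)])
    b=np.array(b)
    for a,z in((198,236),(258,292)):
        q=b[(b[:,0]>=a)&(b[:,0]<z)]
        if len(q)>8: print(lab,a,"z@mid %.4f x %.4f y %.4f yaw %.1f slope %.1f"%(q[:,3].mean(),q[:,1].mean(),q[:,2].mean(),np.degrees(np.polyfit(q[:,1],q[:,2],1)[0]),np.degrees(np.arctan(np.polyfit(q[:,1],q[:,3],1)[0]))))
ln(cloud(load("top0")),"before");c=robot.read_camera("top");np.savez("topr.npz",**c);ln(cloud(c),"now")
```

```bash
python3 rod.py
```

```text
before 198 z@mid 0.1526 x 0.5802 y -0.3132 yaw 7.7 slope 30.0
before 258 z@mid 0.0740 x 0.4533 y -0.3276 yaw 5.2 slope 33.5
now 198 z@mid 0.3111 x 0.5475 y -0.2934 yaw -18.7 slope -68.4
now 258 z@mid 0.5802 x 0.4094 y -0.2223 yaw -47.3 slope -71.7
```

The force shows the rod's rear against the heel plate. I'll release, back off and check.

{"method": "drive_effector", "body": {"deltas": [[[0,0,0,0,0.024],[0,0,0,0,0.03],[0,0,0,0,0.05],[0,0,0,0,0.06],[0,0,0,0,0.06],[0,0,0,0,0.06]]]}}

```text
t: 32.4
position: [0.4686, -0.3263, 0.0229]
ee_rot: [0.998, 0.06, -0.0, -0.0]
contact_force: [-0.4, -0.3, -0.3]
width: 0.0578
gripper_force: 0.0
```

{"method": "drive_effector", "body": {"deltas": [[[0,0,-0.6,0,0.06],[0,0,-0.9,0,0.06],[0,0,-0.9,0,0.06],[0,0,-0.9,0,0.06],[-0.9,0,-0.4,0,0.06],[-0.9,0,0,0,0.06],[-0.9,0,0,0,0.06],[0,0,0,0,0.06]]]}}

```text
t: 33.2
position: [0.3304, -0.3418, 0.208]
ee_rot: [0.998, 0.058, -0.001, -0.0]
contact_force: [0.1, -0.1, 0.3]
width: 0.0601
gripper_force: 0.0
```

```bash
python3 rod.py
```

```text
before 198 z@mid 0.1526 x 0.5802 y -0.3132 yaw 7.7 slope 30.0
before 258 z@mid 0.0740 x 0.4533 y -0.3276 yaw 5.2 slope 33.5
now 198 z@mid 0.1526 x 0.5802 y -0.3133 yaw 7.3 slope 29.5
now 258 z@mid 0.0742 x 0.4532 y -0.3270 yaw 2.9 slope 34.0
```

The rod matches its original pose. Last, I'll compare the whole image with the first one and confirm the lid and cap.

```bash
python3 flat.py
```

Run:
```python
from h import *
from plant import robot
for n in("top","scene"):
    a=load(n+"0");b=robot.read_camera(n);d=np.abs(a["pixels"].astype(int)-b["pixels"]).max(2)>40
    k,l,st,c=cv2.connectedComponentsWithStats(d.astype(np.uint8));print(n,[tuple(st[i]) for i in range(1,k) if st[i,4]>12])
    W=cloud(b)
    if n=="scene":
        m=(W[...,2]>.095)&(W[...,2]<.14)&(np.hypot(W[...,0]-.454,W[...,1]-.156)<.03);print("cap",m.sum(),np.percentile(W[m][:,2],[50,98]))
    else:
        m=(W[...,2]>.125)&(np.hypot(W[...,0]-.454,W[...,1]-.156)<.03);print("knob",m.sum(),W[m].mean(0))
# prong tip in both views
    A0,B0=cloud(a),W
    for lab,X in(("before",A0),("now",B0)):
        m=(X[...,0]>.605)&(X[...,0]<.66)&(abs(X[...,1]+.306)<.025)&(X[...,2]>.11);print(n,lab,m.sum(),X[m].mean(0).round(4),X[m].min(0).round(3))
print(robot.get_state()["contact_force"].round(1))
```

```text
top 2881 lid slope deg 0.02 z front 0.1798 rear 0.1797
scene 1164 lid slope deg -0.02 z front 0.1814 rear 0.1814
[1.  1.  0.3]
top [(np.int32(84), np.int32(121), np.int32(90), np.int32(87), np.int32(3340)), (np.int32(129), np.int32(159), np.int32(92), np.int32(91), np.int32(2773)), (np.int32(167), np.int32(192), np.int32(28), np.int32(35), np.int32(376)), (np.int32(117), np.int32(205), np.int32(8), np.int32(7), np.int32(21)), (np.int32(120), np.int32(242), np.int32(20), np.int32(19), np.int32(202)), (np.int32(158), np.int32(265), np.int32(10), np.int32(17), np.int32(44)), (np.int32(149), np.int32(267), np.int32(11), np.int32(11), np.int32(83)), (np.int32(325), np.int32(276), np.int32(182), np.int32(144), np.int32(14109))]
knob 65 [0.45454759 0.15397935 0.13381502]
top before 54 [ 0.6255 -0.3066  0.1649] [ 0.606 -0.312  0.138]
top now 52 [ 0.6252 -0.3068  0.1642] [ 0.606 -0.312  0.137]
scene [(np.int32(0), np.int32(0), np.int32(68), np.int32(290), np.int32(9484)), (np.int32(167), np.int32(0), np.int32(14), np.int32(16), np.int32(89)), (np.int32(212), np.int32(0), np.int32(8), np.int32
[... 632 characters left out ...]
nt32(181), np.int32(3), np.int32(10), np.int32(20)), (np.int32(142), np.int32(182), np.int32(4), np.int32(6), np.int32(16)), (np.int32(148), np.int32(190), np.int32(15), np.int32(16), np.int32(113)), (np.int32(148), np.int32(205), np.int32(17), np.int32(8), np.int32(92)), (np.int32(0), np.int32(262), np.int32(8), np.int32(14), np.int32(64)), (np.int32(0), np.int32(305), np.int32(7), np.int32(30), np.int32(135))]
cap 244 [0.10488266 0.13674151]
scene before 37 [ 0.6236 -0.3077  0.1615] [ 0.605 -0.312  0.136]<stdin>:14: RuntimeWarning: Mean of empty slice.
  ret = um.true_divide(
Traceback (most recent call last):
ValueError: zero-size array to reduction operation minimum which has no identity
```

The top view shows changes only at the lid, the cap and the arm. The bystanders and the hook are unchanged, the lid is flat, the cap sits in its dish and the robot is clear.

```bash
python3 -c "
from plant import robot
print(robot.sign_off())"
```

```text
the job is handed in; nothing more can be done
None
```

The job is handed in at about 33 s: the vent cap lies flat in its dish, the lid was swung shut with the hook rod, the rod is back in its stand prong down, and the bottle, V-block and tape are where they stood.

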